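# Change the paper roll on the craft-room bench stand

## Task

The paper roll in the bench stand is used up: swing the tear bar open, lift out the bare cardboard core with its axle and lay it down flat in the empty wooden tray. Then bring the full red reserve roll forward along the top of the stand, rolling it rather than lifting it off, and press it down until both axle ends are fully home at the bottom of the slots. Finally swing the tear bar back down onto the new roll, and leave the other things on the bench where they are.

Things in the scene. Friction and masses are not known exactly. Their poses are not given: they have to be found in the camera images.
- stand: fixed plywood stand for paper rolls, 230 mm deep (x), 245 mm wide (y); origin on the bench under its middle, x to its rear (away from the robot within 0.2 rad), y to its left, z up. Two upright cheeks (y = +-107.5 to +-122.5 mm) carry the axles, which lie along y; between them it is open from above down to 60 mm over the bench. Each cheek is 118 mm high at the front (x = -115 to -65)
- slot_left (a point): left cheek's slot: middle of its bottom, at x = -45, y = 115, z = 95 mm in the stand. Open vertical slot 14 mm wide for a 12 mm axle; in front of it a stop horn (x = -65 to -52, 139 mm high), behind it a level rail 119 mm high to x = 66, then a gentle ramp into a notch 2 mm deep at x = 77 where the reserve axle waits, then a rear horn (x = 85 to 115, 137 mm high)
- slot_right (a point): the same point of the right cheek (y = -115 mm). In each slot's rear wall a small brass sprung catch, 112 mm over the bench, holds a dropped axle up with its centre at about 118 mm; it takes 5 N or so of downward push at each end to snap past it to the bottom, where the axle centre is at 101 mm, and about as much upward to pull an axle out
- tear_bar (a joint): hinge of the tear bar, a steel strip 20 by 202 mm between the cheeks, 62 mm from the axis, which lies along the stand's y at x = -97, z = 106 mm. 0 = lowest, arms 5 deg above level and pointing to the rear; grows as the strip swings up and over to the front; 1.92 = open stop. Falls by its weight (0.22 kg, damped): below about 1.3 onto the roll (0.16 on the bare core, 0.47 on a full roll), above about 1.6 to the stop
- tear_tab (a point): middle of the black finger tab on the tear bar (50 mm wide along y, 4 mm thick, 18 mm high). It stands up from the strip's rear edge, square to the strip, and turns with the bar: upright at joint 0.47. Its rear face can be hooked with a finger. This point is 75 mm from the hinge axis. The bar turns freely: follow its arc at first, a sideways push alone jams while it lies low
- core_center (a point): middle of the used-up roll: bare cardboard tube 40 mm diameter, 190 mm long along its y, on a 270 mm axle with black plugs (diameter 20 mm, out to 104 mm from the middle), 0.11 kg; at the start seated in the slots below the tear bar, its y along the stand's y
- roll_center (a point): middle of the full red reserve roll: 72 mm diameter, 190 mm long along its y, on a 270 mm axle with black plugs (diameter 20 mm, out to 104 mm), about 0.36 to 0.58 kg; at the start its axle lies in the reserve notches. Its y axis is the axle; the other axes turn as it rolls
- roll_left_end (a point): left (+y) end of the red roll's axle (12 mm aluminium rod): on its axis, at the very tip, 135 mm from the middle
- roll_right_end (a point): right (-y) end of the red roll's axle (12 mm aluminium rod): on its axis, at the very tip, 135 mm from the middle
- empties: empty low wooden tray, fixed, 320 mm long (x) by 144 mm wide (y) by 50 mm high, walls and floor 6 mm; origin on the bench under its middle. On the left or right of the stand; the wooden box on the other side, with dividers, is full
- core: the same core as core_center
- roll: the same roll as roll_center
- tin: bystander: steel tin, 74 mm diameter, 110 mm high, origin under its middle
- glue: bystander: white glue bottle, 40 mm diameter, 130 mm high, origin under its middle
- tape_green_mid (a point): bystander: green tape roll lying flat, 72 mm diameter, 19 mm high; its centre
- tape_cream_mid (a point): bystander: cream tape roll lying flat, 90 mm diameter, 24 mm high; its centre
- pliers_mid (a point): bystander: pliers with red handles, 160 mm long, 16 mm high; near their middle
- marker_mid (a point): bystander: blue marker, 120 mm long, 14 mm thick; its middle

How it is judged:
On the way, in this order (a step that is already met when the one before it is completed fails the run):
1. the tear bar is swung open, clear of the slots (value of joint tear_bar above 1.5 rad), for 0.2 s.
2. the bare core lies flat in the wooden tray (x of core_center in the frame of empties between -0.06 and 0.06 m and y of core_center in the frame of empties between -0.06 and 0.06 m and z of core_center in the frame of empties between 0.015 and 0.036 m and angle between the y axis of core_center and the z axis of empties, either way round above 1.47 rad and linear speed of core below 0.05 m/s), for 0.2 s.
3. both axle ends of the red roll are at the bottom of their slots, the tear bar still open (x of roll_left_end in the frame of stand between -0.051 and -0.039 m and z of roll_left_end in the frame of stand between 0.094 and 0.1045 m and x of roll_right_end in the frame of stand between -0.051 and -0.039 m and z of roll_right_end in the frame of stand between 0.094 and 0.1045 m and value of joint tear_bar above 1.2 rad), for 0.2 s.
At the end, for the whole second after the job is handed in: Both red-roll axle ends rest at the slot bottoms (axle centres 94 to 104.5 mm above the bench, within 6 mm of mid-slot); the tear bar rests on the roll (joint 0.30 to 0.62); the bare core lies flat in the empty tray (centre within 60 mm of its middle in x and y, 15 to 36 mm high); all still (x of roll_left_end in the frame of stand between -0.051 and -0.039 m and z of roll_left_end in the frame of stand between 0.094 and 0.1045 m and x of roll_right_end in the frame of stand between -0.051 and -0.039 m and z of roll_right_end in the frame of stand between 0.094 and 0.1045 m and x of core_center in the frame of empties between -0.06 and 0.06 m and y of core_center in the frame of empties between -0.06 and 0.06 m and z of core_center in the frame of empties between 0.015 and 0.036 m and angle between the y axis of core_center and the z axis of empties, either way round above 1.47 rad and value of joint tear_bar between 0.3 and 0.62 rad and linear speed of each of core, roll below 0.02 m/s and angular speed of roll below 0.2 rad/s and velocity of joint tear_bar between -0.1 and 0.1 rad/s); the robot touches nothing.
It fails at once if the red roll is lifted off the stand (its centre more than 150 mm above the bench) (height (world z) of roll_center above 0.15 m).
It fails at once if the red roll falls off the stand (height (world z) of roll_center below 0.085 m).
It fails at once if another thing on the bench (tin, glue bottle, tape rolls, pliers, marker) is shifted more than 30 mm (distance of any of tin, glue, tape_green_mid, tape_cream_mid, pliers_mid, marker_mid from where it was at the start of the episode above 0.03 m).
It also fails if it takes over 67 s, if anything falls off the work surface, if the arm or the gripper's body presses on something with over 40 N, if the wrist force passes 120 N, or if a joint passes its speed limit or range.

## Robot

A 7-joint arm with a two-finger parallel gripper is mounted at the origin on the work surface. World frame = base frame: x ahead of the robot, y to its left, z up, the work surface at z = 0. Lengths are in m, angles in rad, forces in N, time in s.
With the tool pointing down it reaches from about 0.4 to 0.85 m from the base axis. Payload 4.5 kg.
Tool frame: the origin (TCP) lies at the very end of the fingers, on their centre line; the grasp point (between the pads) lies 19 mm behind it (arm.pinch_z is the z of the grasp point in the tool frame, in m); z points along the fingers, y is the direction in which the jaws open and shut (so a half turn about z gives the same grasp; the last joint's range is limited). The gripper opens to 88 mm and grips with 3 to 60 N. Pads are 18 mm wide; open, the fingers measure 123 mm over their backs; the gripper's body (75 mm by 187 mm) begins 45 mm behind the grasp point.
Start: joints at [1.249, 0.689, -0.195, 1.565, 0.157, 0.902, -0.215], TCP at [0.218, -0.586, 0.239] pointing down, gripper open.
Joint ranges: [-3.01, 3.01], [-0.46, 2.08], [-1.47, 1.51], [0.13, 2.56], [-1, 4.14], [0.04, 2.09], [-2.66, 2.66]. Speed limits (rad/s): [2.57, 2.57, 3.14, 3.14, 3.14, 3.14, 3.14].

## Interface

Orientations are given as a unit quaternion [w, x, y, z].
In Python, from workcell import state, viewer, arm gives the robot as it stands. The module is installed in compiled form; this text tells all that it offers.
- The arm moves only by the shell command python3 -m inch 'ROWS' [FORCE]. ROWS is JSON, a list of rows, each an object with "rot": the turn, a rotation vector about the tool's x, y, z in degrees, a list of three; "delta_pos": the shift along the tool's x, y, z in mm, a list of three; "jaw": the opening, from -1 (shut) to 1 (fully open), so that 0 is half open. A call has 1 to 8 rows; each row shifts and turns the commanded pose from where the row before left it, along the tool's axes as they then stand; what a row does not reach is not made up. A row lasts 1/10 s, in which the tool goes at most 50 mm and 8.59 degrees, less where a joint would pass 70% of its speed; a pose out of reach is approached as far as the arm can. A call is refused whole if a number of a shift passes 50 or a number of a turn 8.59, either way. A call with a gripper value outside its range is refused whole. The fingers move at their own pace and stop on an object; FORCE is the grip in N (left out, the last holds). Time passes only in rows, so rows that do not move let the fingers close. It gives the time, the measured TCP pose, the force and the opening at its end, in the units of the state.
- state(): the state, without advancing time (a new reading comes with each control period).
- viewer.camera(name): name is "scene" or "top" or "wrist"; returns the picture (384x512x3 uint8, red, green, blue); there is no depth.
- viewer.get_calibration(name): a dict with "fx", "fy", "cx", "cy" (pixels), "k1" (the pictures are not rectified: a ray, as slopes to the right and down, at radius r is drawn at 1 + k1 r^2 times it, then the intrinsics apply), "camera_from_world" (4x4, takes a point from world to camera coordinates). Camera axes: x right, y up, looking along -z (the intrinsics and any distortion apply to the point x, -y, -z); pixel columns grow to the right and rows downward; lengths in m; the calibration is good to about 2 mm. A picture is of the moment at which its call begins: read the wrist's pose just before it. get_calibration takes no time and is no camera call; for the wrist camera it gives the pose at the moment of the call.
- arm.job_done(): hands the job in, once; it reports no verdict.
The state is a dict: "clock": time; "joints": joint angles; "dq": joint speeds; "joint_torque": joint torques, N m; "position": TCP position; "eef_rot": TCP orientation; "force": force on the tool from outside, world axes, zero at the start; "wrist_torque": the same for the moment, N m; "gripper_width": finger opening in m.
Only numpy, scipy, OpenCV 4.12 (cv2) and the standard library are available. Lean on these libraries where they do the work, as an engineer would, in place of code of your own. Each camera call takes 0.05 s, during which the arm holds its last target.

## Working session

There is one attempt and no reset: what is moved stays moved. The work goes in short steps, Python scripts to look and compute and a shell command to move; the robot and the scene stay as the last step left them, time stands still between calls to the robot, and variables do not carry over. Pictures are saved under pics/ and viewed, and the job is handed in when it is done.

```bash
mkdir -p pics; cat > h.py <<'E'
import numpy as np, cv2
from workcell import state, viewer, arm
def pic(n,f):
    im=viewer.camera(n); cv2.imwrite('pics/'+f,cv2.cvtColor(im,cv2.COLOR_RGB2BGR)); return im
E
python3 - <<'E'
from h import *
print(state())
for n in ['scene','top','wrist']:
    print(n,{k:(np.round(v,4).tolist()) for k,v in viewer.get_calibration(n).items()}); pic(n,n+'0.png')
E
```

```text
{'clock': 0.0, 'joints': array([ 1.24881029,  0.68998546, -0.19449144,  1.56635394,  0.15730457,
        0.90249184, -0.21510008]), 'dq': array([-0.00026413, -0.00044787, -0.00010196, -0.00058766, -0.00079303,
        0.0017618 ,  0.00010256]), 'joint_torque': array([-8.22231850e-04, -5.27561045e+01, -1.26740813e+00, -1.53432012e+01,
       -5.26379887e-02,  6.36747645e-03,  1.74990823e-04]), 'position': array([ 0.21742308, -0.58528266,  0.2379059 ]), 'eef_rot': array([-8.92918994e-04,  9.84212019e-01,  1.76991093e-01, -2.37459674e-04]), 'force': array([ 0.39620431, -0.03197902,  0.5349198 ]), 'wrist_torque': array([ 0.00841603, -0.02688934,  0.02285137]), 'gripper_width': 0.08835590822226956}
scene {'fx': 443.7376, 'fy': 443.7376, 'cx': 252.1936, 'cy': 194.3462, 'k1': -0.1027, 'camera_from_world': [[-0.712, 0.7022, 0.0079, 0.4119], [-0.5496, -0.5641, 0.6162, 0.2555], [0.4371, 0.4344, 0.7875, -1.6329], [0.0, 0.0, 0.0, 1.0]]}
top {'fx': 357.8983, 'fy': 357.8983, 'cx': 258.1695, 'cy': 193.4068, 'k1': -0.0012, 'camera_from_world': [[0.0218, -0.9994, -0.0272, -0.0027], [0.9885, 0.0175, 0.1499, -0.5554], [-0.1494, -0.0302, 0.9883, -0.8619], [0.0, 0.0, 0.0, 1.0]]}
wrist {'fx': 269.9661, 'fy': 269.9661, 'cx': 251.2764, 'cy': 190.7824, 'k1': -0.0403, 'camera_from_world': [[0.3485, -0.9373, -0.0022, -0.6251], [0.8975, 0.3343, -0.2876, 0.0395], [0.2703, 0.0982, 0.9577, -0.3912], [0.0, 0.0, 0.0, 1.0]]}
```

View pics/scene0.png

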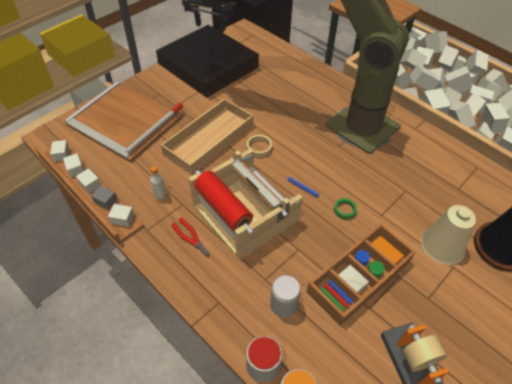

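View pics/top0.png

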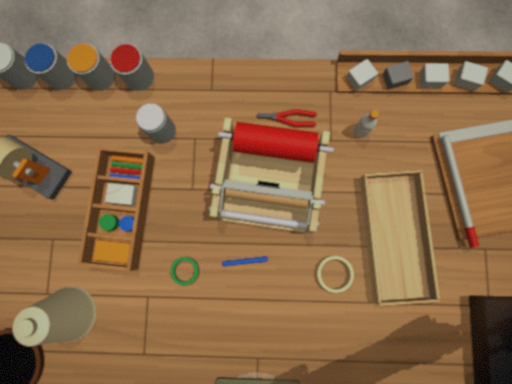

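View pics/wrist0.png

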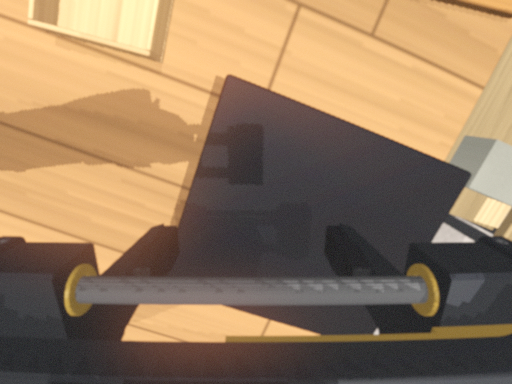

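```bash
python3 - <<'E'
import cv2
a=cv2.imread('pics/top0.png')[105:245,195:345]; cv2.imwrite('pics/t0c.png',cv2.resize(a,None,fx=4.2,fy=4.2,interpolation=cv2.INTER_CUBIC))
a=cv2.imread('pics/scene0.png')[140:260,175:310]; cv2.imwrite('pics/s0c.png',cv2.resize(a,None,fx=5,fy=5,interpolation=cv2.INTER_CUBIC))
E
```

```text
(no output)
```

View pics/t0c.png

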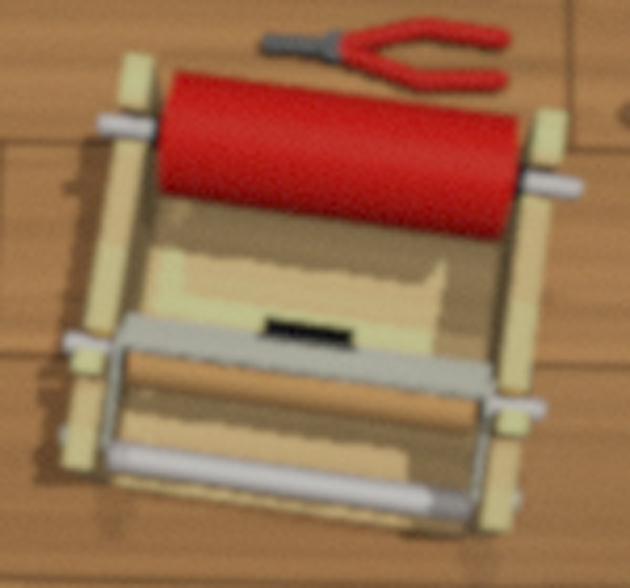

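View pics/s0c.png

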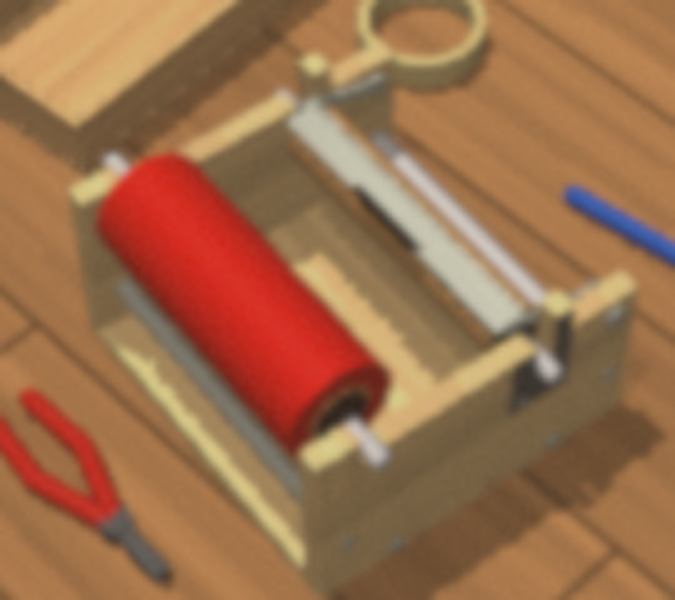

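```bash
cat >> h.py <<'E'
def cast(n,uv,z,C=None):
    C=C or viewer.get_calibration(n)
    u=(uv[0]-C['cx'])/C['fx'];v=(uv[1]-C['cy'])/C['fy']
    x,y=u,v
    for _ in range(20):
        s=1+C['k1']*(x*x+y*y); x,y=u/s,v/s
    T=np.array(C['camera_from_world']);R=T[:3,:3];t=T[:3,3]
    o=-R.T@t; d=R.T@np.array([x,-y,-1.])
    return o+d*(z-o[2])/d[2]
def proj(n,P,C=None):
    C=C or viewer.get_calibration(n)
    T=np.array(C['camera_from_world']);p=T[:3,:3]@np.asarray(P,float)+T[:3,3]
    x,y=p[0]/-p[2],-p[1]/-p[2]; s=1+C['k1']*(x*x+y*y)
    return np.array([C['fx']*x*s+C['cx'],C['fy']*y*s+C['cy']])
E
python3 - <<'E'
from h import *
t=lambda u,v:(195+u/4.2,105+v/4.2)
s=lambda u,v:(175+u/5,140+v/5)
P=lambda n,uv,z:print(n,np.round(cast(n,uv,z),4))
for p,z in [((98,124),.124),((583,187),.124),((65,342),.101),((547,408),.101)]:P('top',t(*p),z)
for p,z in [((112,160),.124),((379,456),.124),((290,96),.101),((551,370),.101)]:P('scene',s(*p),z)
# stand corners: rear cheeks tops z=.137
print('rear cheek top outer corners')
P('top',t(122,55),.137);P('top',t(567,110),.137)
P('top',t(62,468),.118);P('top',t(512,530),.118)
# tray corners top rim z=.05
for p in [(363,174),(420,170),(438,299),(379,304)]:P('top',p,.05)
E
```

```text
top [0.6817 0.1029 0.124 ]
top [ 0.6491 -0.1677  0.124 ]
top [0.5611 0.1201 0.101 ]
top [ 0.5285 -0.1507  0.101 ]
scene [ 0.6494 -0.1625  0.124 ]
scene [0.6829 0.099  0.124 ]
scene [ 0.524  -0.1419  0.101 ]
scene [0.5616 0.115  0.101 ]
rear cheek top outer corners
top [0.7175 0.0891 0.137 ]
top [ 0.6889 -0.157   0.137 ]
top [0.4884 0.116  0.118 ]
top [ 0.4597 -0.1289  0.118 ]
top [ 0.6079 -0.2533  0.05  ]
top [ 0.6203 -0.3947  0.05  ]
top [ 0.3091 -0.4228  0.05  ]
top [ 0.2942 -0.2841  0.05  ]
```

```bash
cat >> h.py <<'E'
from scipy.spatial.transform import Rotation as Ro
O=np.array([0.589,-0.021,0]); PSI=-0.1195
SR=Ro.from_euler('z',PSI).as_matrix()
TO=np.array([0.458,-0.3387,0]); TPSI=0.094
TR=Ro.from_euler('z',TPSI).as_matrix()
def go(p=None,yaw=None,fr='s',pitch=0):
    """p mm in frame; yaw deg of tool x in world"""
    s=state(); q=s['eef_rot']; R=Ro.from_quat([q[1],q[2],q[3],q[0]]).as_matrix()
    o,F=(O,SR) if fr=='s' else (TO,TR)
    cur=F.T@(s['position']-o)*1000
    print('t',round(s['clock'],2),'cur',np.round(cur,1),'yaw',round(np.degrees(np.arctan2(R[1,0],R[0,0])),2),'zaxis',np.round(F.T@R[:,2],3),'F',np.round(F.T@s['force'],1),'w',round(s['gripper_width']*1000,1))
    if yaw is not None:
        Rt=Ro.from_euler('z',yaw,degrees=True).as_matrix()@np.diag([1,-1,-1.])
        print('rot deg tool',np.round(np.degrees(Ro.from_matrix(R.T@Rt).as_rotvec()),2))
    if p is not None:
        d=F@(np.array(p,float)-cur); print('delta tool now',np.round(R.T@d,1), *(['after rot',np.round(Rt.T@d,1)] if yaw is not None else []))
E
python3 - <<'E'
from h import *
go([5,0,200],83.15)
E
```

```text
t 0.15 cur [-301.5 -604.7  238.1] yaw 20.39 zaxis [-0.001  0.001 -1.   ] F [-0.4 -0.  -0.1] w 88.0
rot deg tool [-7.000e-02 -4.000e-02 -6.276e+01]
delta tool now [ 549.3 -397.3   38.6] after rot [604.7 306.5  38.1]
```

```bash
python3 -m inch '[{"rot":[0,0,-7.84],"delta_pos":[35,0,0],"jaw":-1},{"rot":[0,0,-7.84],"delta_pos":[35,0,0],"jaw":-1},{"rot":[0,0,-7.84],"delta_pos":[35,0,0],"jaw":-1},{"rot":[0,0,-7.84],"delta_pos":[35,0,0],"jaw":-1},{"rot":[0,0,-7.84],"delta_pos":[35,0,0],"jaw":-1},{"rot":[0,0,-7.84],"delta_pos":[35,0,0],"jaw":-1},{"rot":[0,0,-7.84],"delta_pos":[35,0,0],"jaw":-1},{"rot":[0,0,-7.84],"delta_pos":[35,0,0],"jaw":-1}]' 10; python3 -c "
from h import *
go([5,0,200],83.15)"
```

```text
clock: 0.95
position: [0.3976, -0.387, 0.2385]
eef_rot: [0.0, 0.746, 0.666, 0.0]
force: [0.6, 0.2, -0.0]
gripper_width: 0.0259
t 0.95 cur [-146.4 -386.2  238.5] yaw 83.46 zaxis [ 0.001  0.    -1.   ] F [ 0.6  0.3 -0. ] w 25.9
rot deg tool [ 0.04 -0.01  0.31]
delta tool now [385.4 153.4  38.7] after rot [386.2 151.4  38.5]
```

```bash
python3 -m inch '[{"rot":[0,0,0.3],"delta_pos":[46,19,0],"jaw":-1},{"rot":[0,0,0],"delta_pos":[46,19,0],"jaw":-1},{"rot":[0,0,0],"delta_pos":[46,19,0],"jaw":-1},{"rot":[0,0,0],"delta_pos":[46,19,0],"jaw":-1},{"rot":[0,0,0],"delta_pos":[46,19,0],"jaw":-1},{"rot":[0,0,0],"delta_pos":[46,19,0],"jaw":-1},{"rot":[0,0,0],"delta_pos":[46,19,0],"jaw":-1},{"rot":[0,0,0],"delta_pos":[40,19,0],"jaw":-1}]' 10; python3 -c "
from h import *
pic('wrist','w1.png')
go([5,0,200],83.15)"
```

```text
clock: 1.75
position: [0.5932, -0.0453, 0.2386]
eef_rot: [-0.0, 0.75, 0.662, 0.0]
force: [1.4, 0.8, 0.4]
gripper_width: 0.0005
t 1.8 cur [  9.9 -13.5 239.2] yaw 83.44 zaxis [ 0.004  0.01  -1.   ] F [3.5 6.3 0.5] w 0.5
rot deg tool [ 0.26 -0.55  0.29]
delta tool now [13.1 -5.  39.3] after rot [13.5 -4.9 39.2]
```

View pics/w1.png

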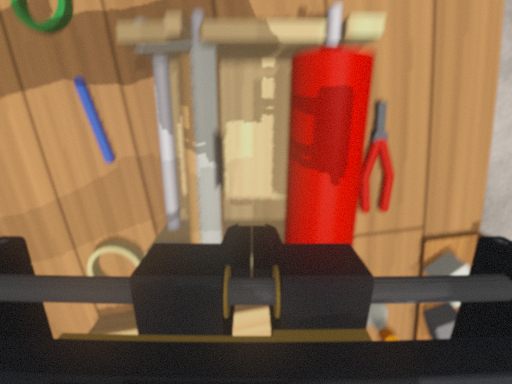

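```bash
python3 -m inch '[{"rot":[0,0,0.3],"delta_pos":[13,-5,30],"jaw":-1},{"rot":[0,0,0],"delta_pos":[0,0,20],"jaw":-1},{"rot":[0,0,0],"delta_pos":[0,0,0],"jaw":-1}]' 10; python3 - <<'E'
from h import *
C=viewer.get_calibration('wrist'); go([5,0,150],83.15)
im=pic('wrist','w2.png')
def W(p): return O+SR@(np.array(p)/1000)
b=cv2.cvtColor(im,cv2.COLOR_RGB2BGR)
for p in [(-25,25,127),(-25,-25,127),(-45,135,101),(77,135,124),(-25,0,127),(-25,25,133),(-115,122.5,118),(115,122.5,137)]:
    q=proj('wrist',W(p),C); print(p,np.round(q)); cv2.circle(b,(int(q[0]),int(q[1])),2,(255,0,255),-1)
cv2.imwrite('pics/w2m.png',cv2.resize(b,None,fx=1.5,fy=1.5))
E
```

```text
clock: 2.1
position: [0.5869, -0.0347, 0.186]
eef_rot: [-0.002, 0.751, 0.66, -0.003]
force: [-0.6, -0.7, -0.3]
gripper_width: 0.0004
t 2.1 cur [ -0.5 -13.9 186. ] yaw 82.58 zaxis [-0.006 -0.001 -1.   ] F [-0.5 -0.8 -0.3] w 0.4
rot deg tool [-0.35  0.08 -0.57]
delta tool now [14.   5.6 36. ] after rot [13.9  5.5 36. ]
(-25, 25, 127) [218. 157.]
(-25, -25, 127) [221. 218.]
(-45, 135, 101) [190.   8.]
(77, 135, 124) [362.  -5.]
(-25, 0, 127) [219. 188.]
(-25, 25, 133) [217. 158.]
(-115, 122.5, 118) [90. 23.]
(115, 122.5, 137) [426.   9.]
```

View pics/w2m.png

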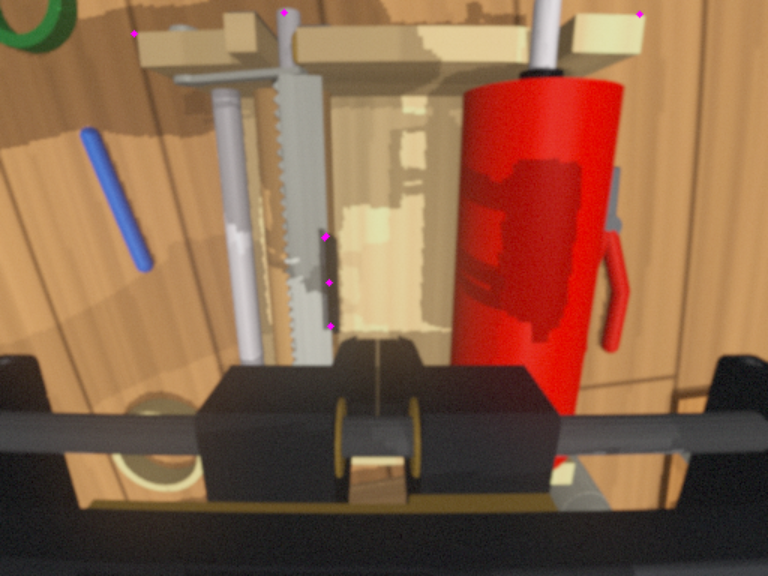

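```bash
python3 -m inch '[{"rot":[0,0,-0.5],"delta_pos":[14,7,20],"jaw":-1},{"rot":[0,0,0],"delta_pos":[0,0,25],"jaw":-1},{"rot":[0,0,0],"delta_pos":[0,0,20],"jaw":-1},{"rot":[0,0,0],"delta_pos":[0,0,0],"jaw":-1}]' 10; python3 - <<'E'
from h import *
go([6,0,120],83.15)
pic('scene','s3.png');pic('wrist','w3.png')
a=cv2.imread('pics/scene0.png')
a=cv2.imread('pics/s3.png')[110:260,165:335]; cv2.imwrite('pics/s3c.png',cv2.resize(a,None,fx=4,fy=4,interpolation=cv2.INTER_CUBIC))
E
```

```text
clock: 2.55
position: [0.597, -0.0226, 0.1226]
eef_rot: [-0.001, 0.749, 0.662, -0.001]
force: [0.5, -0.4, 0.5]
gripper_width: 0.0005
t 2.55 cur [  8.1  -0.7 122.6] yaw 82.96 zaxis [-0.003 -0.001 -1.   ] F [ 0.5 -0.4  0.5] w 0.5
rot deg tool [-0.17  0.06 -0.19]
delta tool now [ 0.7 -2.1  2.6] after rot [ 0.7 -2.1  2.6]
```

View pics/s3c.png

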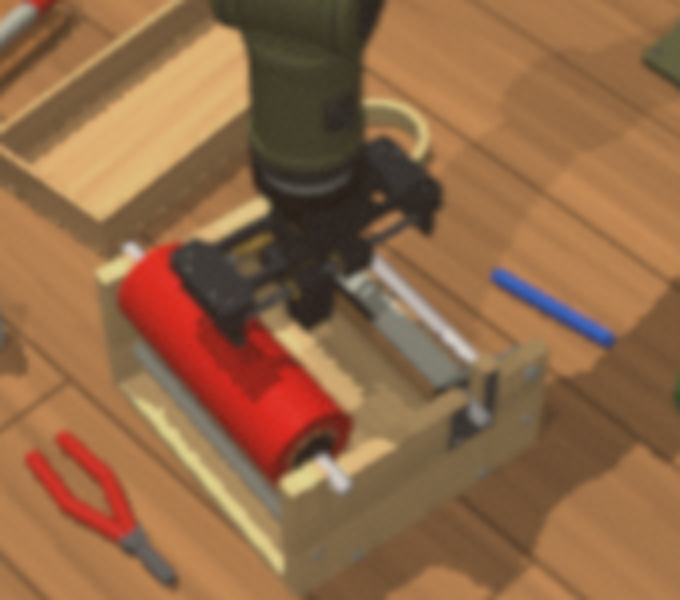

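View pics/w3.png

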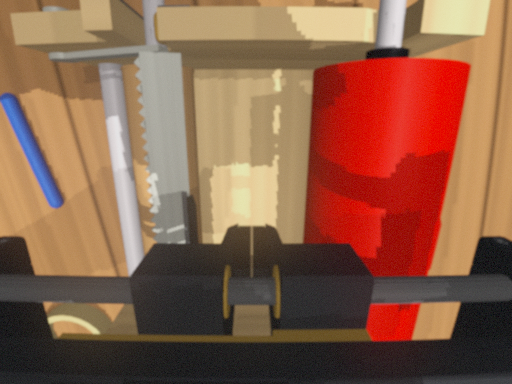

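```bash
python3 -m inch '[{"rot":[0,0,0],"delta_pos":[0,-5,3],"jaw":-1},{"rot":[0,0,0],"delta_pos":[0,-4,1],"jaw":-1},{"rot":[0,0,0],"delta_pos":[0,0,0],"jaw":-1}]' 10; python3 - <<'E'
from h import *
go();pic('wrist','w4.png')
E
```

```text
clock: 2.95
position: [0.5884, -0.0206, 0.1204]
eef_rot: [0.0, 0.749, 0.663, -0.0]
force: [-0.3, -0.5, 0.0]
gripper_width: 0.0004
t 2.95 cur [ -0.6   0.4 120.4] yaw 83.02 zaxis [ 0. -0. -1.] F [-0.3 -0.5  0. ] w 0.4
```

View pics/w4.png

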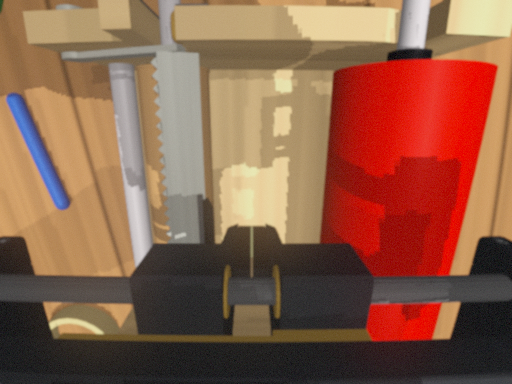

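```bash
python3 -m inch '[{"rot":[0,0,0],"delta_pos":[0,-4,0],"jaw":-1},{"rot":[0,0,0],"delta_pos":[0,-3,0],"jaw":-1},{"rot":[0,0,0],"delta_pos":[0,0,0],"jaw":-1}]' 10; python3 - <<'E'
from h import *
go();pic('wrist','w5.png')
E
```

```text
clock: 3.3
position: [0.5832, -0.0198, 0.1202]
eef_rot: [0.001, 0.749, 0.663, 0.001]
force: [2.9, -0.9, -1.5]
gripper_width: 0.0006
t 3.3 cur [ -5.9   0.5 120.2] yaw 83.0 zaxis [ 0.003  0.    -1.   ] F [ 3.  -0.5 -1.5] w 0.6
```

```bash
python3 -m inch '[{"rot":[0,0,0],"delta_pos":[0,-3.5,-8.5],"jaw":-1},{"rot":[0,0,0],"delta_pos":[0,-4,-8],"jaw":-1},{"rot":[0,0,0],"delta_pos":[0,-5,-7.5],"jaw":-1},{"rot":[0,0,0],"delta_pos":[0,-6,-7],"jaw":-1}]' 10; python3 - <<'E'
from h import *
go();pic('wrist','w6.png')
E
```

```text
clock: 3.75
position: [0.5633, -0.0173, 0.1514]
eef_rot: [0.0, 0.749, 0.663, 0.0]
force: [2.4, -0.1, 0.1]
gripper_width: 0.0003
t 3.75 cur [-26.    0.6 151.4] yaw 83.01 zaxis [ 0.  0. -1.] F [2.4 0.2 0.1] w 0.3
```

View pics/w6.png

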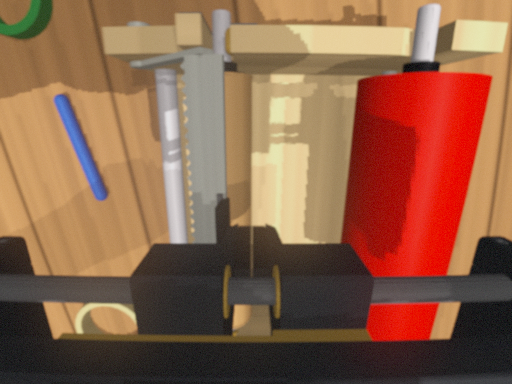

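Bar is rising with the finger behind the tab (tab at ~(222,220)). Continue the arc.

```bash
python3 -m inch '[{"rot":[0,0,0],"delta_pos":[0,-6.6,-6],"jaw":-1},{"rot":[0,0,0],"delta_pos":[0,-7.3,-5],"jaw":-1},{"rot":[0,0,0],"delta_pos":[0,-8,-4],"jaw":-1},{"rot":[0,0,0],"delta_pos":[0,-8.3,-3.4],"jaw":-1},{"rot":[0,0,0],"delta_pos":[0,-8.7,-2],"jaw":-1}]' 10; python3 - <<'E'
from h import *
go();pic('wrist','w7.png')
E
```

```text
clock: 4.3
position: [0.529, -0.0129, 0.1741]
eef_rot: [0.003, 0.749, 0.662, 0.004]
force: [6.7, -3.0, 17.5]
gripper_width: 0.0005
t 4.3 cur [-60.6   0.9 174.1] yaw 82.96 zaxis [ 0.01   0.001 -1.   ] F [ 7.  -2.2 17.5] w 0.5
```

View pics/w7.png

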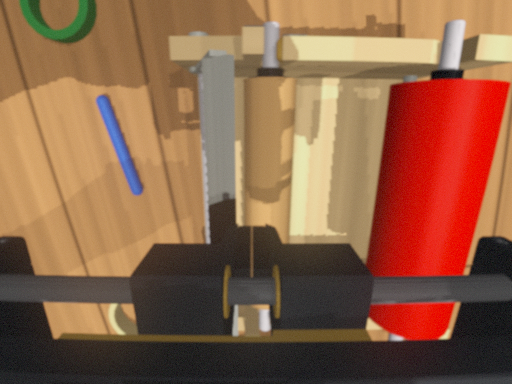

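```bash
python3 -m inch '[{"rot":[0,0,0],"delta_pos":[0,-5,-5],"jaw":-1},{"rot":[0,0,0],"delta_pos":[0,-9,-3],"jaw":-1},{"rot":[0,0,0],"delta_pos":[0,-9,0],"jaw":-1}]' 10; python3 - <<'E'
from h import *
go();pic('wrist','w8.png')
E
```

```text
clock: 4.65
position: [0.5011, -0.0098, 0.1798]
eef_rot: [0.0, 0.749, 0.663, -0.0]
force: [0.9, -1.6, 9.9]
gripper_width: 0.0009
t 4.65 cur [-88.6   0.7 179.8] yaw 83.02 zaxis [-0. -0. -1.] F [ 1.1 -1.5  9.9] w 0.9
```

View pics/w8.png

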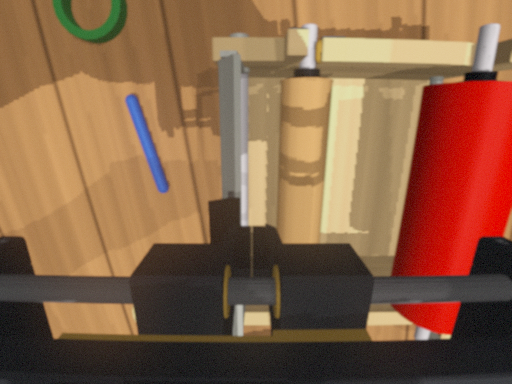

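Nearly over centre; a bit further.

```bash
python3 -m inch '[{"rot":[0,0,0],"delta_pos":[0,-9,0],"jaw":-1},{"rot":[0,0,0],"delta_pos":[0,-9,1],"jaw":-1},{"rot":[0,0,0],"delta_pos":[0,-9,0],"jaw":-1},{"rot":[0,0,0],"delta_pos":[0,0,0],"jaw":-1},{"rot":[0,0,0],"delta_pos":[0,0,-20],"jaw":-1},{"rot":[0,0,0],"delta_pos":[0,20,-30],"jaw":-1},{"rot":[0,0,0],"delta_pos":[0,30,0],"jaw":0.2}]' 10; python3 - <<'E'
from h import *
go();pic('wrist','w9.png');pic('scene','s9.png')
a=cv2.imread('pics/s9.png')[110:260,165:335]; cv2.imwrite('pics/s9c.png',cv2.resize(a,None,fx=4,fy=4,interpolation=cv2.INTER_CUBIC))
E
```

```text
clock: 5.4
position: [0.526, -0.0123, 0.231]
eef_rot: [0.001, 0.749, 0.663, 0.001]
force: [2.1, -0.6, -0.3]
gripper_width: 0.0064
t 5.4 cur [-63.6   1.1 231. ] yaw 83.06 zaxis [ 0.003  0.001 -1.   ] F [ 2.1 -0.3 -0.3] w 6.4
```

View pics/w9.png

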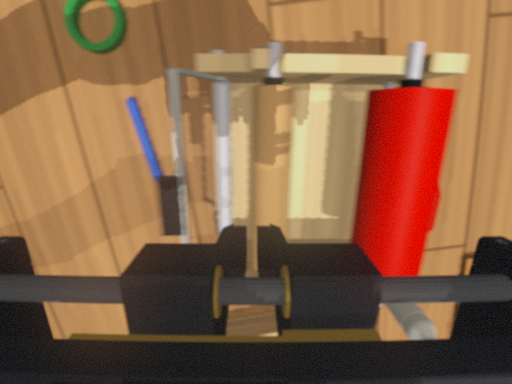

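View pics/s9c.png

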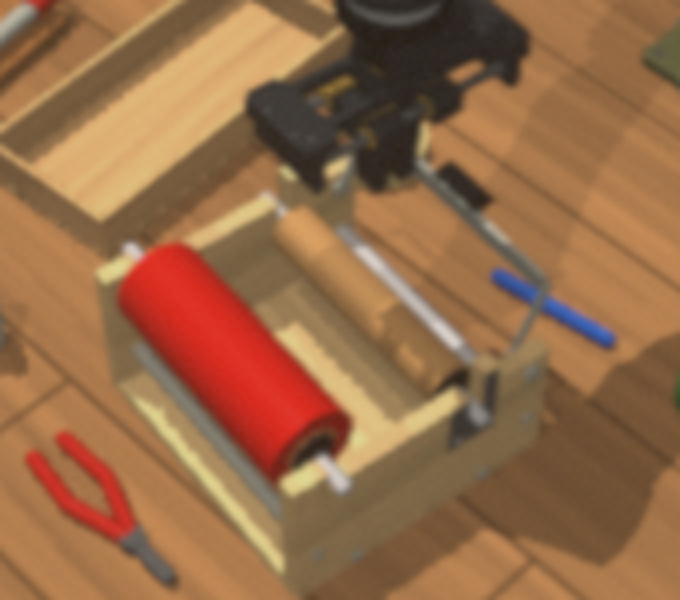

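```bash
python3 -m inch '[{"rot":[5,0,0],"delta_pos":[0,0,0],"jaw":0.36},{"rot":[0,0,-0.1],"delta_pos":[0,19,0],"jaw":0.36},{"rot":[0,0,0],"delta_pos":[0,0,40],"jaw":0.36},{"rot":[0,0,0],"delta_pos":[0,6,30],"jaw":0.36},{"rot":[0,0,0],"delta_pos":[0,5,30],"jaw":0.36},{"rot":[0,0,0],"delta_pos":[0,0,0],"jaw":0.36}]' 10; python3 - <<'E'
from h import *
go([-44,0,104]);pic('wrist','w10.png');pic('scene','s10.png')
a=cv2.imread('pics/s10.png')[110:260,165:335]; cv2.imwrite('pics/s10c.png',cv2.resize(a,None,fx=4,fy=4,interpolation=cv2.INTER_CUBIC))
E
```

```text
clock: 6.1
position: [0.5425, -0.0157, 0.1221]
eef_rot: [-0.035, 0.747, 0.663, -0.033]
force: [-1.0, 0.2, -0.1]
gripper_width: 0.0595
t 6.1 cur [-46.8  -0.3 122.1] yaw 83.14 zaxis [-0.096 -0.002 -0.995] F [-1.   0.1 -0.1] w 59.5
delta tool now [ 0.4  4.6 17.7]
```

View pics/w10.png

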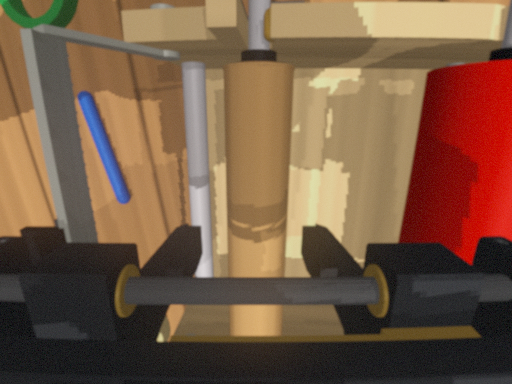

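View pics/s10c.png

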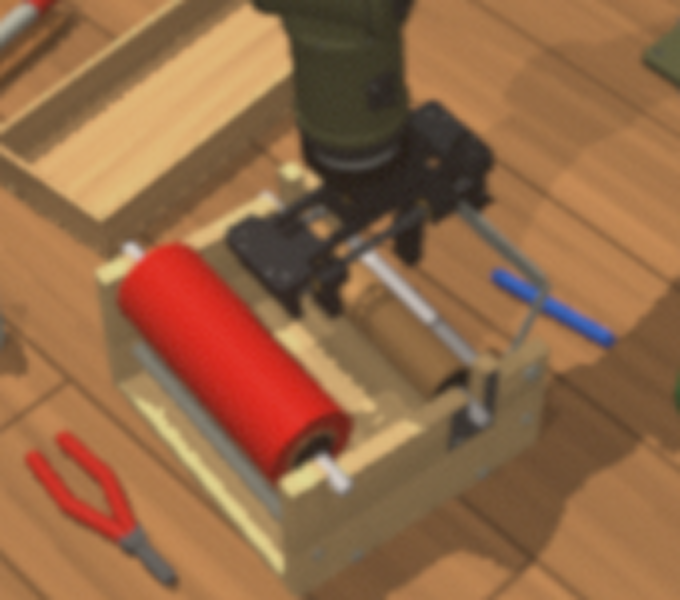

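```bash
python3 -m inch '[{"rot":[0,0,0],"delta_pos":[0,2,9],"jaw":0.36},{"rot":[0,0,0],"delta_pos":[0,1.5,4],"jaw":0.36},{"rot":[0,0,0],"delta_pos":[0,0,4],"jaw":0.36},{"rot":[0,0,0],"delta_pos":[0,0,0],"jaw":0.36}]' 10; python3 - <<'E'
from h import *
go([-44,0,100])
E
```

```text
clock: 6.6
position: [0.5479, -0.0156, 0.1086]
eef_rot: [-0.033, 0.748, 0.663, -0.029]
force: [-0.4, -0.3, -1.0]
gripper_width: 0.06
t 6.6 cur [-41.4   0.5 108.6] yaw 83.1 zaxis [-0.087  0.    -0.996] F [-0.4 -0.4 -1. ] w 60.0
delta tool now [-0.5 -1.8  8.8]
```

```bash
python3 -m inch '[{"rot":[0,0,0],"delta_pos":[0,-2,4],"jaw":0.36},{"rot":[0,0,0],"delta_pos":[0,0,0],"jaw":0.36}]' 10; python3 - <<'E'
from h import *
go([-44,0,100])
E
python3 -m inch '[{"rot":[0,0,0],"delta_pos":[0,0,3],"jaw":0.36},{"rot":[0,0,0],"delta_pos":[0,0,0],"jaw":0.36}]' 10; python3 - <<'E'
from h import *
go([-44,0,100])
E
```

```text
clock: 6.8
position: [0.5452, -0.0153, 0.1046]
eef_rot: [-0.033, 0.748, 0.663, -0.029]
force: [0.1, 0.0, -0.2]
gripper_width: 0.0599
t 6.8 cur [-44.2   0.4 104.6] yaw 83.12 zaxis [-0.088 -0.    -0.996] F [ 0.1  0.1 -0.2] w 59.9
delta tool now [-0.4  0.6  4.6]
clock: 7.0
position: [0.5457, -0.0152, 0.1028]
eef_rot: [-0.032, 0.748, 0.663, -0.029]
force: [-0.1, -0.0, 8.0]
gripper_width: 0.0601
t 7.0 cur [-43.7   0.6 102.8] yaw 83.1 zaxis [-0.087 -0.    -0.996] F [-0.1 -0.   8. ] w 60.1
delta tool now [-0.6 -0.   2.8]
```

```bash
python3 -m inch '[{"rot":[0,0,0],"delta_pos":[0,0,-0.7],"jaw":-1},{"rot":[0,0,0],"delta_pos":[0,0,0],"jaw":-1},{"rot":[0,0,0],"delta_pos":[0,0,0],"jaw":-1},{"rot":[0,0,0],"delta_pos":[0,0,0],"jaw":-1}]' 40; python3 - <<'E'
from h import *
go([-44,0,100])
E
```

```text
clock: 7.4
position: [0.5453, -0.0151, 0.1029]
eef_rot: [-0.033, 0.748, 0.663, -0.029]
force: [-0.1, 0.8, 6.0]
gripper_width: 0.0379
t 7.4 cur [-44.1   0.6 102.9] yaw 83.1 zaxis [-0.088 -0.    -0.996] F [-0.2  0.7  6. ] w 37.9
delta tool now [-0.6  0.4  2.9]
```

```bash
python3 -m inch '[{"rot":[0,0,0],"delta_pos":[0,0,-4],"jaw":-1},{"rot":[0,0,0],"delta_pos":[0,0,-4],"jaw":-1},{"rot":[0,0,0],"delta_pos":[0,0,-4],"jaw":-1}]' 40; python3 - <<'E'
from h import *
go([-44,0,100]);pic('wrist','w11.png')
E
```

```text
clock: 7.7
position: [0.5432, -0.0153, 0.1128]
eef_rot: [-0.035, 0.747, 0.663, -0.032]
force: [-6.7, 2.9, -8.7]
gripper_width: 0.0379
t 7.7 cur [-46.2   0.2 112.8] yaw 83.12 zaxis [-0.095 -0.001 -0.995] F [-7.   2.1 -8.7] w 37.9
delta tool now [-0.2  3.4 12.5]
```

View pics/w11.png

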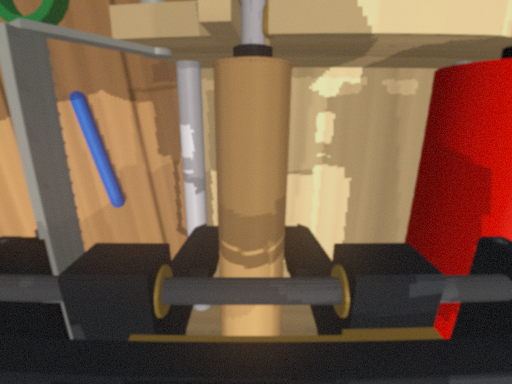

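```bash
python3 -m inch '[{"rot":[0,0,0],"delta_pos":[0,-0.4,-5],"jaw":-1},{"rot":[0,0,0],"delta_pos":[0,-0.4,-5],"jaw":-1},{"rot":[0,0,0],"delta_pos":[0,0,0],"jaw":-1}]' 40; python3 - <<'E'
from h import *
go([-44,0,100]);pic('wrist','w12.png')
E
```

```text
clock: 8.05
position: [0.5476, -0.015, 0.1257]
eef_rot: [-0.032, 0.747, 0.663, -0.028]
force: [-2.2, 1.8, -3.8]
gripper_width: 0.0378
t 8.05 cur [-41.9   1.  125.7] yaw 83.16 zaxis [-0.085  0.001 -0.996] F [-2.4  1.5 -3.8] w 37.8
delta tool now [-1.   0.  25.8]
```

View pics/w12.png

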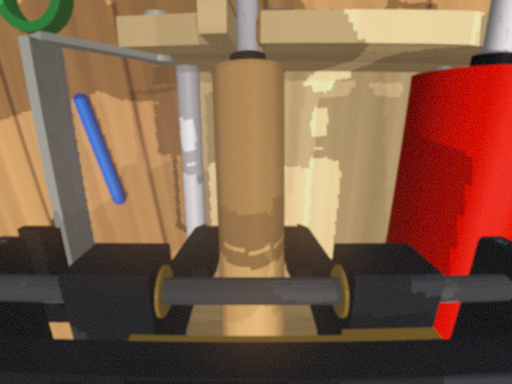

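```bash
python3 -m inch '[{"rot":[0,0,0],"delta_pos":[0,-0.6,-7],"jaw":-1},{"rot":[0,0,0],"delta_pos":[0,-1,-12],"jaw":-1},{"rot":[0,0,0],"delta_pos":[0,-2,-25],"jaw":-1},{"rot":[0,0,0],"delta_pos":[0,-2,-30],"jaw":-1},{"rot":[0,0,0],"delta_pos":[0,0,-25],"jaw":-1},{"rot":[0,0,0],"delta_pos":[0,0,-15],"jaw":-1},{"rot":[0,0,0],"delta_pos":[0,0,0],"jaw":-1}]' 40; python3 - <<'E'
from h import *
go([-44,0,100]);pic('wrist','w13.png');pic('scene','s13.png')
E
```

```text
clock: 8.8
position: [0.5537, -0.0166, 0.2421]
eef_rot: [-0.03, 0.748, 0.662, -0.026]
force: [-0.1, 0.4, -2.3]
gripper_width: 0.0358
t 8.8 cur [-3.560e+01  2.000e-01  2.421e+02] yaw 83.0 zaxis [-0.079  0.001 -0.997] F [-0.1  0.4 -2.3] w 35.8
delta tool now [ -0.3   2.8 142.3]
```

View pics/w13.png

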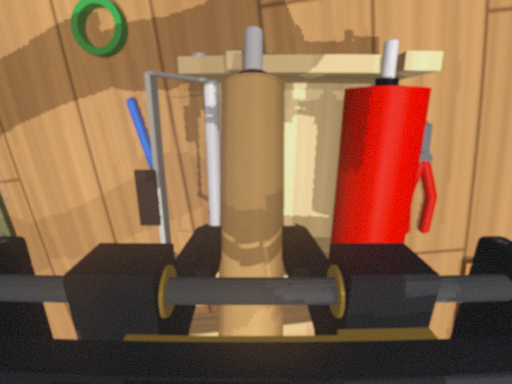

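View pics/s13.png

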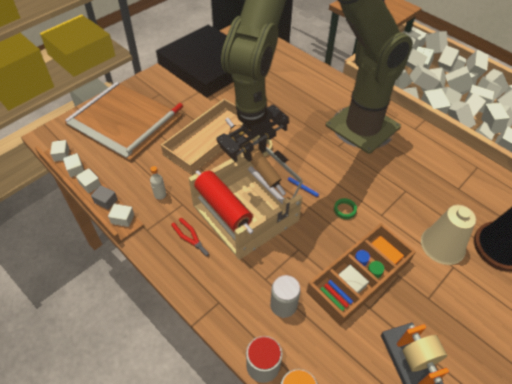

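```bash
python3 -m inch '[{"rot":[0,0,0],"delta_pos":[0,0,0],"jaw":-1}]' 40; python3 - <<'E'
from h import *
go([-20,0,120])
E
```

```text
clock: 9.0
position: [0.5505, -0.0165, 0.238]
eef_rot: [-0.033, 0.748, 0.662, -0.03]
force: [-0.6, -0.6, -1.9]
gripper_width: 0.0356
t 9.0 cur [-3.88e+01 -1.00e-01  2.38e+02] yaw 83.08 zaxis [-0.088 -0.001 -0.996] F [-0.5 -0.7 -1.9] w 35.6
delta tool now [  0.2  29.1 115.9]
```

```bash
python3 -m inch '[{"rot":[-5,0,0],"delta_pos":[0,26,10],"jaw":-1},{"rot":[0,0,0],"delta_pos":[0,0,35],"jaw":-1},{"rot":[0,0,0],"delta_pos":[0,0,35],"jaw":-1},{"rot":[0,0,0],"delta_pos":[0,0,20],"jaw":-1},{"rot":[0,0,0],"delta_pos":[0,0,0],"jaw":-1}]' 40; python3 - <<'E'
from h import *
go([-12,0,131]);pic('wrist','w14.png')
E
```

```text
clock: 9.5
position: [0.5746, -0.0193, 0.1368]
eef_rot: [-0.0, 0.748, 0.664, -0.002]
force: [-5.3, -1.9, 14.1]
gripper_width: 0.0284
t 9.5 cur [-14.5  -0.  136.8] yaw 83.14 zaxis [-0.003 -0.002 -1.   ] F [-5.1 -2.5 14.1] w 28.4
delta tool now [0.  2.5 5.8]
```

View pics/w14.png

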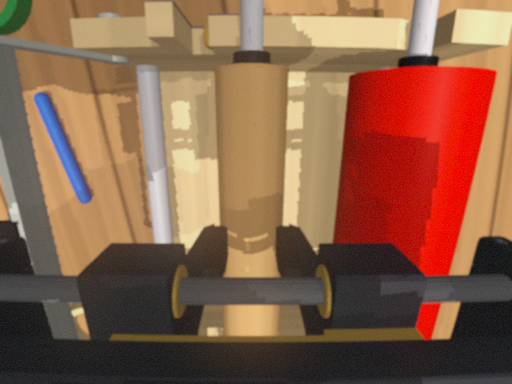

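```bash
python3 -m inch '[{"rot":[0,0,0],"delta_pos":[0,0,-5],"jaw":0.2},{"rot":[0,0,0],"delta_pos":[0,1,0],"jaw":0.2},{"rot":[0,0,0],"delta_pos":[0,0,0],"jaw":0.2}]' 40; python3 - <<'E'
from h import *
go([-12,0,104]);pic('wrist','w15.png')
E
```

```text
clock: 9.85
position: [0.577, -0.0191, 0.141]
eef_rot: [-0.0, 0.748, 0.663, 0.0]
force: [0.9, 0.2, 0.1]
gripper_width: 0.0498
t 9.85 cur [-12.2   0.5 141. ] yaw 83.1 zaxis [-0.  0. -1.] F [0.9 0.3 0.1] w 49.8
delta tool now [-0.5  0.2 37. ]
```

View pics/w15.png

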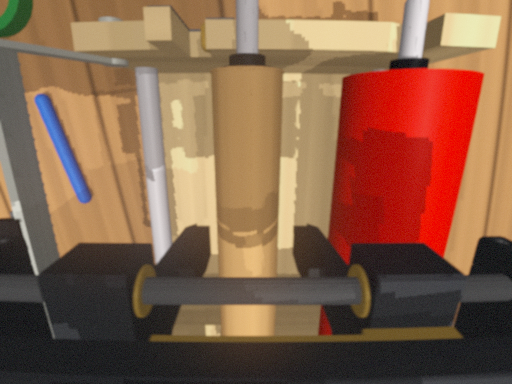

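```bash
python3 -m inch '[{"rot":[0,0,0],"delta_pos":[0,-3,15],"jaw":0.25},{"rot":[0,0,0],"delta_pos":[0,0,13],"jaw":0.25},{"rot":[0,0,0],"delta_pos":[0,0,6],"jaw":0.25},{"rot":[0,0,0],"delta_pos":[0,0,0],"jaw":0.1}]' 40; python3 - <<'E'
from h import *
go([-12,0,104]);pic('wrist','w16.png')
E
```

```text
clock: 10.3
position: [0.5732, -0.0187, 0.1061]
eef_rot: [-0.001, 0.748, 0.663, -0.001]
force: [-0.3, -0.3, -0.6]
gripper_width: 0.0497
t 10.3 cur [-16.    0.4 106.1] yaw 83.12 zaxis [-0.002 -0.    -1.   ] F [-0.3 -0.3 -0.6] w 49.7
delta tool now [-0.4  4.   2.1]
```

View pics/w16.png

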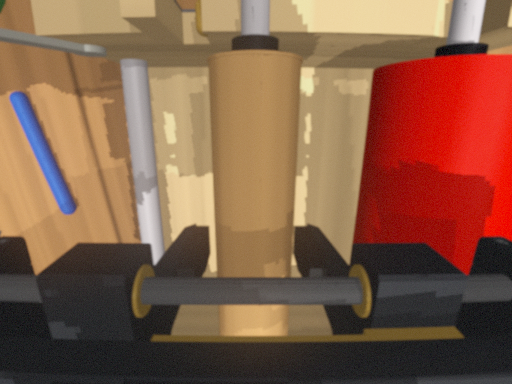

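```bash
python3 -m inch '[{"rot":[0,0,0],"delta_pos":[0,0,0],"jaw":-1},{"rot":[0,0,0],"delta_pos":[0,0,0],"jaw":-1},{"rot":[0,0,0],"delta_pos":[0,0,-10],"jaw":-1},{"rot":[0,0,0],"delta_pos":[0,0,-30],"jaw":-1},{"rot":[0,0,0],"delta_pos":[0,0,-40],"jaw":-1},{"rot":[0,0,0],"delta_pos":[0,0,-20],"jaw":-1}]' 25; python3 - <<'E'
from h import *
go();go([0,0,210],5.4,fr='t')
E
```

```text
clock: 10.95
position: [0.5752, -0.0183, 0.2111]
eef_rot: [0.001, 0.748, 0.663, 0.002]
force: [0.9, 0.4, -1.0]
gripper_width: 0.0393
t 10.95 cur [-14.    1.1 211.1] yaw 83.11 zaxis [ 0.005  0.001 -1.   ] F [ 0.8  0.5 -1. ] w 39.3
t 10.95 cur [146.8 308.  211.1] yaw 83.11 zaxis [ 0.005  0.    -1.   ] F [ 0.9  0.3 -1. ] w 39.3
rot deg tool [ 0.17 -0.24 77.71]
delta tool now [-332.2  -77.9    0.4] after rot [-146.8  308.     1.1]
```

```bash
python3 -m inch '[{"rot":[0,0,0],"delta_pos":[-41.5,-9.7,0],"jaw":-1},{"rot":[0,0,0],"delta_pos":[-41.5,-9.7,0],"jaw":-1},{"rot":[0,0,0],"delta_pos":[-41.5,-9.7,0],"jaw":-1},{"rot":[0,0,0],"delta_pos":[-41.5,-9.7,0],"jaw":-1},{"rot":[0,0,0],"delta_pos":[-41.5,-9.7,0],"jaw":-1},{"rot":[0,0,0],"delta_pos":[-41.5,-9.7,0],"jaw":-1},{"rot":[0,0,0],"delta_pos":[-41.5,-9.7,0],"jaw":-1},{"rot":[0,0,0],"delta_pos":[-41.5,-9.7,0],"jaw":-1}]' 25; python3 -m inch '[{"rot":[0,0,8.5],"delta_pos":[0,0,0],"jaw":-1},{"rot":[0,0,8.5],"delta_pos":[0,0,0],"jaw":-1},{"rot":[0,0,8.5],"delta_pos":[0,0,0],"jaw":-1},{"rot":[0,0,8.5],"delta_pos":[0,0,0],"jaw":-1},{"rot":[0,0,8.5],"delta_pos":[0,0,0],"jaw":-1},{"rot":[0,0,8.5],"delta_pos":[0,0,0],"jaw":-1},{"rot":[0,0,8.5],"delta_pos":[0,0,0],"jaw":-1},{"rot":[0,0,8.5],"delta_pos":[0,0,0],"jaw":-1}]' 25; python3 - <<'E'
from h import *
go([0,0,210],5.4,fr='t')
E
```

```text
clock: 11.75
position: [0.4561, -0.3406, 0.2083]
eef_rot: [0.0, 0.748, 0.663, 0.0]
force: [0.5, 0.1, -1.2]
gripper_width: 0.0392
clock: 12.55
position: [0.4571, -0.3387, 0.2082]
eef_rot: [-0.0, 0.992, 0.129, 0.0]
force: [-0.4, 0.6, -1.3]
gripper_width: 0.0388
t 12.55 cur [-9.000e-01  1.000e-01  2.082e+02] yaw 14.77 zaxis [ 0.001  0.    -1.   ] F [-0.4  0.7 -1.3] w 38.8
rot deg tool [-0.01 -0.06  9.37]
delta tool now [ 0.9  0.3 -1.8] after rot [ 0.9  0.1 -1.8]
```

```bash
python3 -m inch '[{"rot":[0,0,5],"delta_pos":[0,0,30],"jaw":-1},{"rot":[0,0,4.4],"delta_pos":[0,0,40],"jaw":-1},{"rot":[0,0,0],"delta_pos":[0,0,30],"jaw":-1},{"rot":[0,0,0],"delta_pos":[0,0,10],"jaw":-1},{"rot":[0,0,0],"delta_pos":[0,0,0],"jaw":-1}]' 25; python3 - <<'E'
from h import *
go([0,0,11],5.4,fr='t')
pic('wrist','w17.png');pic('top','t17.png')
a=cv2.imread('pics/top0.png')
a=cv2.imread('pics/t17.png')[150:330,330:470]; cv2.imwrite('pics/t17c.png',cv2.resize(a,None,fx=3.3,fy=3.3))
E
```

```text
clock: 13.05
position: [0.4566, -0.3384, 0.0968]
eef_rot: [-0.001, 0.999, 0.05, -0.001]
force: [-0.3, -0.7, -1.0]
gripper_width: 0.0389
t 13.05 cur [-1.3  0.4 96.8] yaw 5.73 zaxis [-0.001  0.002 -1.   ] F [-0.4 -0.7 -1. ] w 38.9
rot deg tool [-0.1   0.07  0.33]
delta tool now [ 1.4  0.6 85.8] after rot [ 1.3  0.4 85.8]
```

View pics/w17.png

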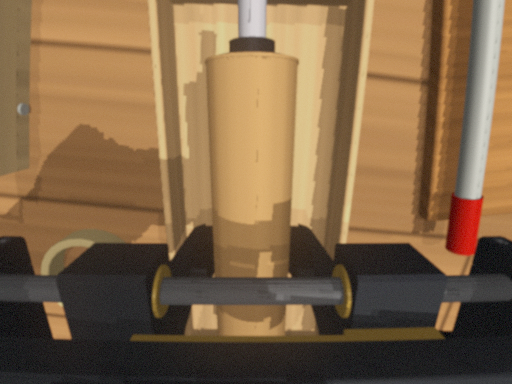

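View pics/t17c.png

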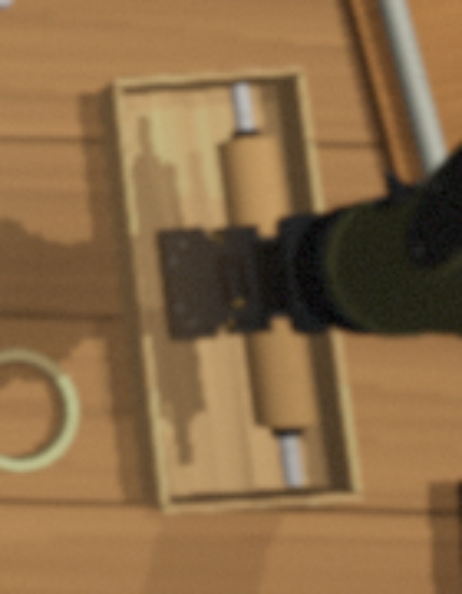

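```bash
python3 - <<'E'
from h import *
for uv in [(330+240/3.3,150+85/3.3),(330+293/3.3,150+487/3.3)]:
    print(np.round(TR.T@(cast('top',uv,.116)-TO)*1000,1))
# tray rim corners here
for p in [(115,80),(300,72),(358,492),(165,508)]:
    print(np.round(TR.T@(cast('top',(330+p[0]/3.3,150+p[1]/3.3),.05)-TO)*1000,1))
E
```

```text
[133.8  -0.5 116. ]
[-139.1    0.6  116. ]
[156.2  66.5  50. ]
[151.6 -72.6  50. ]
[-156.4  -70.8   50. ]
[-158.    67.4   50. ]
```

Core is centred in the tray within ~3 mm. Lower and release.

```bash
python3 -m inch '[{"rot":[0,0,0],"delta_pos":[2,2,30],"jaw":-1},{"rot":[0,0,0],"delta_pos":[0,0,30],"jaw":-1},{"rot":[0,0,0],"delta_pos":[0,0,14],"jaw":-1},{"rot":[0,0,0],"delta_pos":[0,0,6],"jaw":-1},{"rot":[0,0,0],"delta_pos":[0,0,3],"jaw":-1},{"rot":[0,0,0],"delta_pos":[0,0,0],"jaw":-1}]' 25; python3 - <<'E'
from h import *
go([0,0,9],5.4,fr='t')
E
```

```text
clock: 13.75
position: [0.4598, -0.3411, 0.0152]
eef_rot: [0.0, 0.999, 0.05, 0.001]
force: [-0.0, 0.6, -1.1]
gripper_width: 0.0391
t 13.75 cur [ 1.6 -2.6 15.2] yaw 5.7 zaxis [ 0.001 -0.001 -1.   ] F [ 0.   0.6 -1.1] w 39.1
rot deg tool [ 0.05 -0.07  0.3 ]
delta tool now [-1.6 -2.6  6.2] after rot [-1.6 -2.6  6.2]
```

```bash
python3 -m inch '[{"rot":[0,0,0],"delta_pos":[0,0,4],"jaw":-1},{"rot":[0,0,0],"delta_pos":[0,0,2],"jaw":-1},{"rot":[0,0,0],"delta_pos":[0,0,0],"jaw":-1}]' 25; python3 - <<'E'
from h import *
go([0,0,9],5.4,fr='t')
E
```

```text
clock: 14.05
position: [0.4596, -0.341, 0.0087]
eef_rot: [0.0, 0.999, 0.05, 0.0]
force: [0.9, 0.0, 0.1]
gripper_width: 0.0391
t 14.05 cur [ 1.3 -2.4  8.7] yaw 5.71 zaxis [ 0.001 -0.001 -1.   ] F [ 0.9 -0.1  0.1] w 39.1
rot deg tool [ 0.03 -0.05  0.31]
delta tool now [-1.3 -2.5 -0.3] after rot [-1.3 -2.4 -0.3]
```

Weight is off the tool, so the core is on the floor. Open and retreat.

```bash
python3 -m inch '[{"rot":[0,0,0],"delta_pos":[0,0,0],"jaw":0.2},{"rot":[0,0,0],"delta_pos":[0,0,0],"jaw":0.2},{"rot":[0,0,0],"delta_pos":[0,0,0],"jaw":0.2},{"rot":[0,0,0],"delta_pos":[0,0,-20],"jaw":0.2},{"rot":[0,0,0],"delta_pos":[0,0,-40],"jaw":0.2},{"rot":[0,0,0],"delta_pos":[0,0,-50],"jaw":1},{"rot":[0,0,0],"delta_pos":[0,0,-50],"jaw":1},{"rot":[0,0,0],"delta_pos":[0,0,-40],"jaw":1}]' 25; python3 - <<'E'
from h import *
pic('wrist','w18.png')
go([140,0,210],-6.85)
E
```

```text
clock: 14.85
position: [0.4594, -0.3409, 0.2112]
eef_rot: [0.001, 0.999, 0.05, 0.001]
force: [0.4, -0.9, -1.1]
gripper_width: 0.0749
t 14.9 cur [ -87.3 -334.8  217. ] yaw 5.67 zaxis [ 0.011 -0.005 -1.   ] F [-0.5 -0.6  3.2] w 78.8
rot deg tool [ 0.38 -0.61 12.52]
delta tool now [ 294.4 -277.6    7.7] after rot [ 227.3 -334.8    7. ]
```

View pics/w18.png

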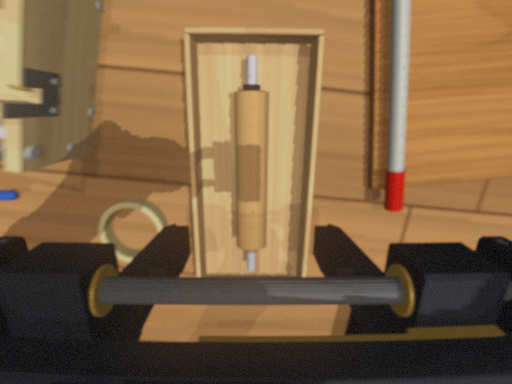

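```bash
python3 -m inch '[{"rot":[0,0,6.2],"delta_pos":[0,0,0],"jaw":1},{"rot":[0,0,6.2],"delta_pos":[0,0,0],"jaw":1},{"rot":[0,0,0],"delta_pos":[30,-42,0],"jaw":1},{"rot":[0,0,0],"delta_pos":[30,-42,0],"jaw":1},{"rot":[0,0,0],"delta_pos":[30,-42,0],"jaw":1},{"rot":[0,0,0],"delta_pos":[30,-42,0],"jaw":1},{"rot":[0,0,0],"delta_pos":[30,-42,0],"jaw":1},{"rot":[0,0,0],"delta_pos":[30,-42,0],"jaw":1}]' 25; python3 -m inch '[{"rot":[0,0,0],"delta_pos":[30,-42,0],"jaw":1},{"rot":[0,0,0],"delta_pos":[18,-40,0],"jaw":1},{"rot":[0,0,0],"delta_pos":[0,0,0],"jaw":1}]' 25; python3 - <<'E'
from h import *
go([133,0,118],-6.85);pic('wrist','w19.png');pic('top','t19.png')
a=cv2.imread('pics/t19.png')[80:245,195:345]; cv2.imwrite('pics/t19c.png',cv2.resize(a,None,fx=3.5,fy=3.5,interpolation=cv2.INTER_CUBIC))
E
```

```text
clock: 15.7
position: [0.6617, -0.1168, 0.208]
eef_rot: [0.0, 0.998, -0.058, -0.0]
force: [0.8, -1.2, -0.0]
gripper_width: 0.088
clock: 16.0
position: [0.7195, -0.0332, 0.207]
eef_rot: [-0.004, 0.999, -0.053, 0.001]
force: [-0.1, 0.5, 0.3]
gripper_width: 0.0881
t 16.0 cur [131.    3.4 207. ] yaw -6.07 zaxis [ 0.001  0.008 -1.   ] F [-0.2  0.5  0.3] w 88.1
rot deg tool [-0.44 -0.04  0.78]
delta tool now [ 1.9  4.1 89. ] after rot [ 2.   3.4 89. ]
```

View pics/w19.png

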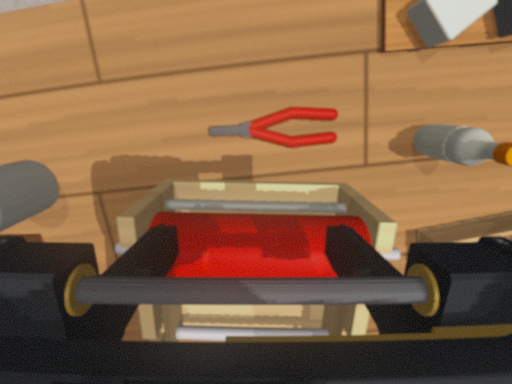

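View pics/t19c.png

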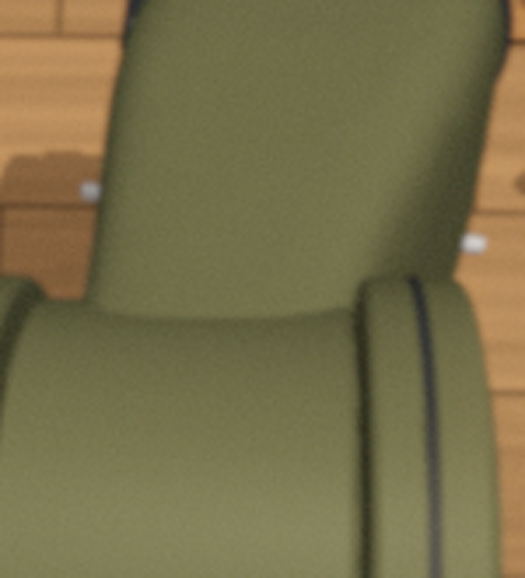

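```bash
python3 -m inch '[{"rot":[-0.4,0,0.8],"delta_pos":[3,3.5,35],"jaw":1},{"rot":[0,0,0],"delta_pos":[0,0,35],"jaw":1},{"rot":[0,0,0],"delta_pos":[0,0,24],"jaw":1},{"rot":[0,0,0],"delta_pos":[0,0,0],"jaw":1}]' 25; python3 - <<'E'
from h import *
go([120,0,113],-6.85)
E
```

```text
clock: 16.5
position: [0.7154, -0.0507, 0.1102]
eef_rot: [0.004, 0.998, -0.067, -0.005]
force: [0.2, -1.1, -0.3]
gripper_width: 0.0884
t 16.5 cur [129.  -14.4 110.2] yaw -7.65 zaxis [-0.009 -0.009 -1.   ] F [ 0.4 -1.1 -0.3] w 88.4
rot deg tool [ 0.54  0.51 -0.8 ]
delta tool now [ -9.3 -14.3  -2.8] after rot [ -9.  -14.4  -2.8]
```

```bash
python3 -m inch '[{"rot":[0,0,0],"delta_pos":[0,0,0],"jaw":1}]' 25; python3 - <<'E'
from h import *
go([120,0,113],-6.85)
E
```

```text
clock: 16.6
position: [0.7191, -0.0502, 0.1148]
eef_rot: [0.004, 0.998, -0.066, -0.0]
force: [0.4, 0.6, 0.8]
gripper_width: 0.0884
t 16.6 cur [132.7 -13.4 114.8] yaw -7.61 zaxis [-0.    -0.008 -1.   ] F [0.3 0.7 0.8] w 88.4
rot deg tool [ 0.46  0.01 -0.76]
delta tool now [-12.9 -13.3   1.7] after rot [-12.7 -13.4   1.8]
```

Correct, then push forward slowly.

```bash
python3 -m inch '[{"rot":[0.4,0,-0.8],"delta_pos":[0,-13,0],"jaw":1},{"rot":[0,0,0],"delta_pos":[0,0,0],"jaw":1},{"rot":[0,0,0],"delta_pos":[-4,0,0],"jaw":1},{"rot":[0,0,0],"delta_pos":[-4,0,0],"jaw":1}]' 25; python3 - <<'E'
from h import *
go([120,0,113],-6.85);pic('wrist','w20.png')
E
```

```text
clock: 17.0
position: [0.7132, -0.0343, 0.115]
eef_rot: [0.0, 0.998, -0.058, 0.001]
force: [0.2, 0.1, 0.1]
gripper_width: 0.088
t 17.0 cur [124.9   1.6 115. ] yaw -6.68 zaxis [ 0.001 -0.    -1.   ] F [0.2 0.1 0.1] w 88.0
rot deg tool [ 0.   -0.06  0.17]
delta tool now [-5.   1.6  2. ] after rot [-4.9  1.6  2. ]
```

View pics/w20.png

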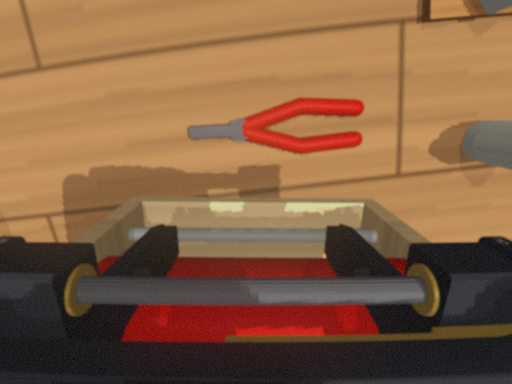

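```bash
python3 -m inch '[{"rot":[0,0,0],"delta_pos":[-4,0,0],"jaw":1},{"rot":[0,0,0],"delta_pos":[-3,0,0],"jaw":1},{"rot":[0,0,0],"delta_pos":[-3,0,0],"jaw":1},{"rot":[0,0,0],"delta_pos":[-3,0,0],"jaw":1}]' 25; python3 - <<'E'
from h import *
go()
E
python3 -m inch '[{"rot":[0,0,0],"delta_pos":[-4,0,0],"jaw":1},{"rot":[0,0,0],"delta_pos":[-4,0,0],"jaw":1},{"rot":[0,0,0],"delta_pos":[-4,0,0],"jaw":1}]' 25; python3 - <<'E'
from h import *
go();pic('wrist','w21.png');pic('scene','s21.png')
a=cv2.imread('pics/s21.png')[110:260,165:335]; cv2.imwrite('pics/s21c.png',cv2.resize(a,None,fx=4,fy=4,interpolation=cv2.INTER_CUBIC))
E
```

```text
clock: 17.45
position: [0.7037, -0.0334, 0.1158]
eef_rot: [-0.0, 0.998, -0.059, 0.004]
force: [7.9, -0.2, 2.0]
gripper_width: 0.0879
t 17.45 cur [115.4   1.4 115.8] yaw -6.74 zaxis [ 0.008  0.001 -1.   ] F [7.9 0.7 2. ] w 87.9
clock: 17.75
position: [0.6885, -0.0316, 0.1145]
eef_rot: [0.0, 0.998, -0.058, 0.001]
force: [3.1, -0.8, 1.1]
gripper_width: 0.088
t 17.75 cur [100.1   1.3 114.5] yaw -6.69 zaxis [ 0.001 -0.    -1.   ] F [ 3.2 -0.4  1.1] w 88.0
```

View pics/w21.png

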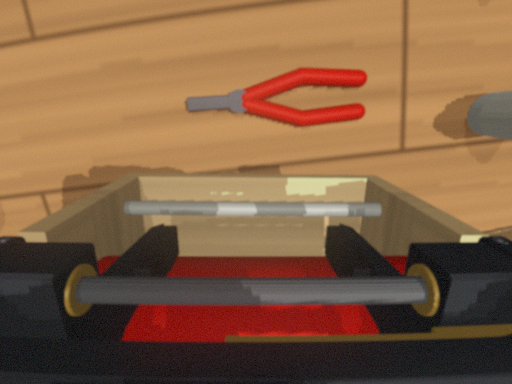

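View pics/s21c.png

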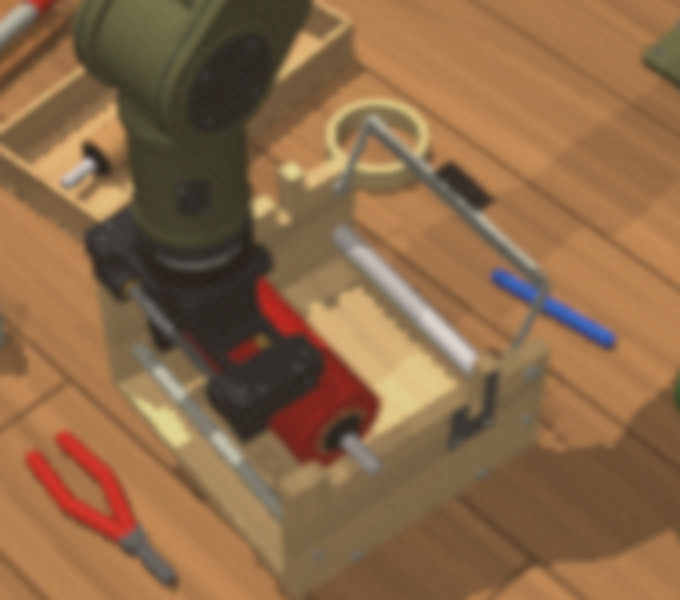

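```bash
python3 -m inch '[{"rot":[0,0,0],"delta_pos":[-5,0,0],"jaw":1},{"rot":[0,0,0],"delta_pos":[-6,0,0],"jaw":1},{"rot":[0,0,0],"delta_pos":[-6,0,0],"jaw":1},{"rot":[0,0,0],"delta_pos":[-6,0,0],"jaw":1},{"rot":[0,0,0],"delta_pos":[-6,0,0],"jaw":1},{"rot":[0,0,0],"delta_pos":[-6,0,0],"jaw":1},{"rot":[0,0,0],"delta_pos":[-6,0,0],"jaw":1},{"rot":[0,0,0],"delta_pos":[-6,0,0],"jaw":1}]' 25; python3 - <<'E'
from h import *
go();pic('scene','s22.png')
a=cv2.imread('pics/s22.png')[110:260,165:335]; cv2.imwrite('pics/s22c.png',cv2.resize(a,None,fx=4,fy=4,interpolation=cv2.INTER_CUBIC))
E
```

```text
clock: 18.65
position: [0.6413, -0.0259, 0.1143]
eef_rot: [-0.0, 0.998, -0.058, 0.0]
force: [3.0, 0.0, 0.7]
gripper_width: 0.0885
t 18.65 cur [ 52.5   1.4 114.3] yaw -6.69 zaxis [ 0.  0. -1.] F [3.  0.4 0.7] w 88.5
```

View pics/s22c.png

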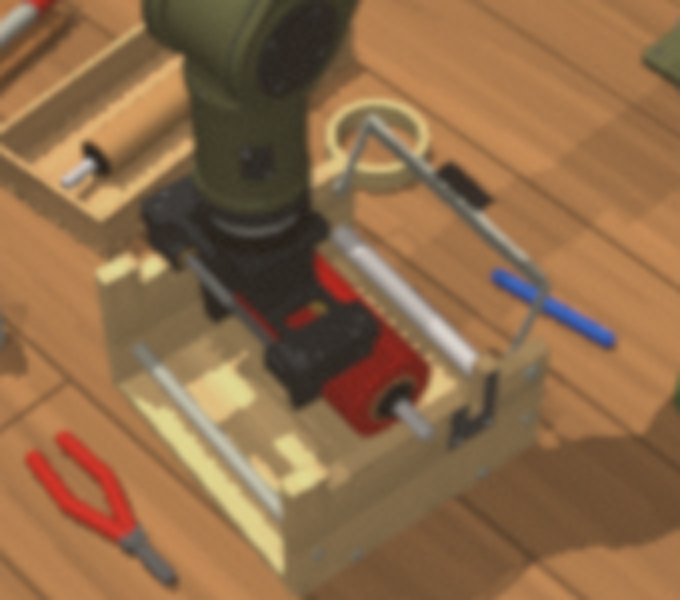

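```bash
python3 -m inch '[{"rot":[0,0,0],"delta_pos":[-6,0,0],"jaw":1},{"rot":[0,0,0],"delta_pos":[-6,0,0],"jaw":1},{"rot":[0,0,0],"delta_pos":[-6,0,0],"jaw":1},{"rot":[0,0,0],"delta_pos":[-6,0,0],"jaw":1},{"rot":[0,0,0],"delta_pos":[-6,0,0],"jaw":1},{"rot":[0,0,0],"delta_pos":[-5,0,0],"jaw":1},{"rot":[0,0,0],"delta_pos":[-5,0,0],"jaw":1},{"rot":[0,0,0],"delta_pos":[-5,0,0],"jaw":1}]' 25; python3 - <<'E'
from h import *
go();pic('scene','s23.png')
a=cv2.imread('pics/s23.png')[110:260,165:335]; cv2.imwrite('pics/s23c.png',cv2.resize(a,None,fx=4,fy=4,interpolation=cv2.INTER_CUBIC))
E
```

```text
clock: 19.5
position: [0.5966, -0.0207, 0.1143]
eef_rot: [-0.0, 0.998, -0.058, -0.0]
force: [3.0, -0.3, 0.5]
gripper_width: 0.088
t 19.5 cur [  7.5   1.2 114.3] yaw -6.69 zaxis [-0.  0. -1.] F [3.1 0.1 0.5] w 88.0
```

View pics/s23c.png

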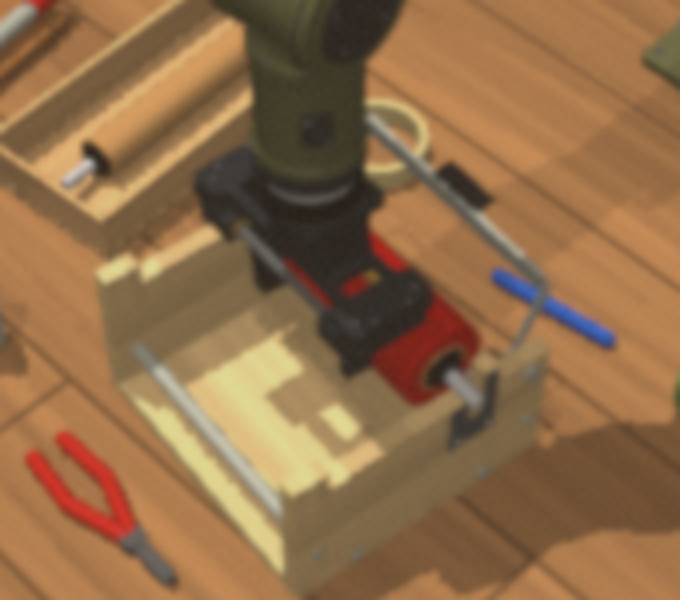

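```bash
python3 -m inch '[{"rot":[0,0,0],"delta_pos":[-4,0,0],"jaw":1},{"rot":[0,0,0],"delta_pos":[-4,0,0],"jaw":1},{"rot":[0,0,0],"delta_pos":[-3,0,0],"jaw":1}]' 25; python3 - <<'E'
from h import *
go()
E
python3 -m inch '[{"rot":[0,0,0],"delta_pos":[-2,0,0],"jaw":1},{"rot":[0,0,0],"delta_pos":[0,0,0],"jaw":1}]' 25; python3 - <<'E'
from h import *
go();pic('scene','s24.png')
a=cv2.imread('pics/s24.png')[110:260,165:335]; cv2.imwrite('pics/s24c.png',cv2.resize(a,None,fx=4,fy=4,interpolation=cv2.INTER_CUBIC))
E
```

```text
clock: 19.85
position: [0.589, -0.0198, 0.1148]
eef_rot: [-0.0, 0.998, -0.059, 0.003]
force: [8.6, -1.2, -2.1]
gripper_width: 0.0879
t 19.85 cur [ -0.2   1.2 114.8] yaw -6.8 zaxis [ 0.007  0.001 -1.   ] F [ 8.7 -0.2 -2.1] w 87.9
clock: 20.05
position: [0.5889, -0.0198, 0.1155]
eef_rot: [-0.0, 0.998, -0.06, 0.005]
force: [8.5, -2.0, -2.0]
gripper_width: 0.088
t 20.05 cur [ -0.2   1.2 115.5] yaw -6.83 zaxis [ 0.011  0.001 -1.   ] F [ 8.7 -1.  -2. ] w 88.0
```

View pics/s24c.png

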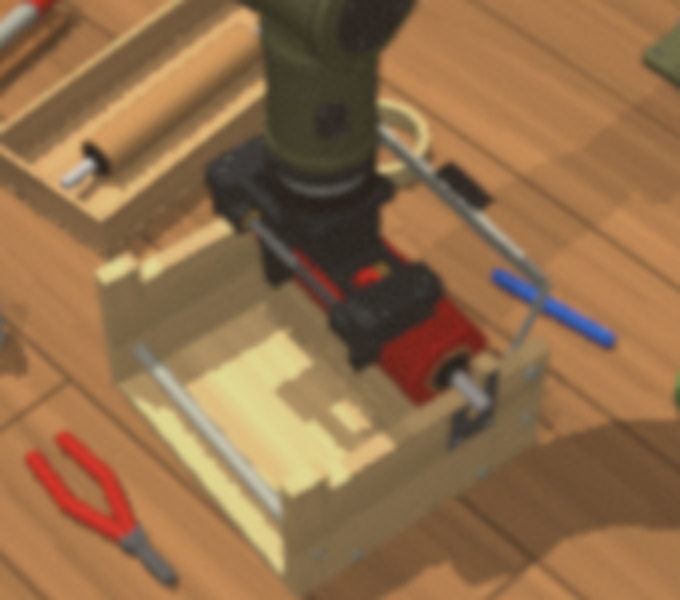

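```bash
python3 -m inch '[{"rot":[0,0,0],"delta_pos":[8,0,0],"jaw":1},{"rot":[0,0,0],"delta_pos":[12,0,0],"jaw":1},{"rot":[0,0,0],"delta_pos":[0,0,-35],"jaw":1},{"rot":[0,0,0],"delta_pos":[0,0,-35],"jaw":1},{"rot":[0,0,0],"delta_pos":[0,0,0],"jaw":1}]' 25; python3 - <<'E'
from h import *
go([-45,0,165],-6.85);pic('scene','s25.png');pic('wrist','w25.png')
a=cv2.imread('pics/s25.png')[110:260,165:335]; cv2.imwrite('pics/s25c.png',cv2.resize(a,None,fx=4,fy=4,interpolation=cv2.INTER_CUBIC))
E
```

```text
clock: 20.6
position: [0.6059, -0.0217, 0.1881]
eef_rot: [-0.0, 0.998, -0.058, 0.003]
force: [0.8, 0.4, 0.2]
gripper_width: 0.0879
t 20.6 cur [ 16.8   1.4 188.1] yaw -6.69 zaxis [ 0.006  0.001 -1.   ] F [0.7 0.5 0.2] w 87.9
rot deg tool [-0.05 -0.32  0.16]
delta tool now [-62.    1.2  22.7] after rot [-61.8   1.4  23.1]
```

View pics/s25c.png

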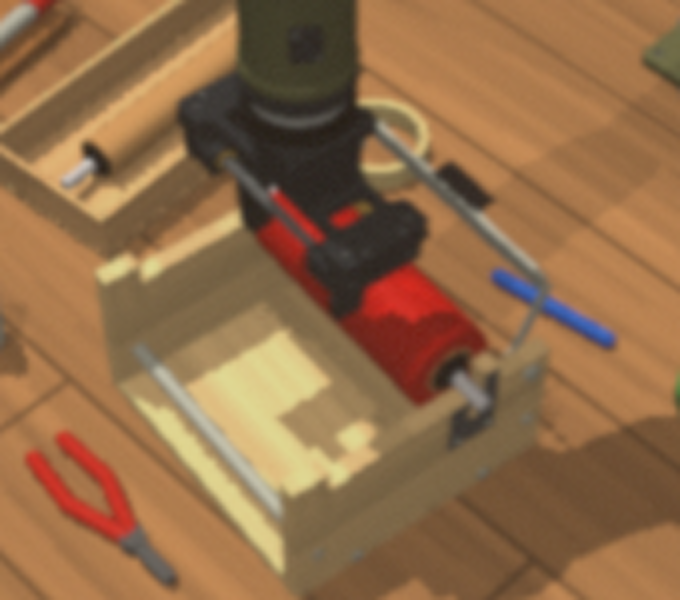

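View pics/w25.png

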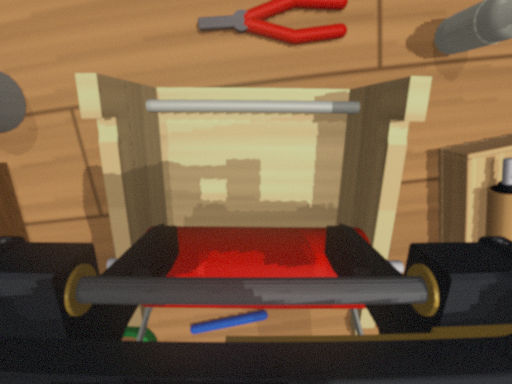

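```bash
python3 - <<'E'
from h import *
for z in (101,118,125):
  for x in (-45,-40):
    q=proj('scene',O+SR@np.array([x,135,z])/1000); print(x,z,np.round((q-[165,110])*4))
E
```

```text
-45 101 [485. 418.]
-40 101 [480. 421.]
-45 118 [487. 404.]
-40 118 [482. 407.]
-45 125 [488. 398.]
-40 125 [482. 401.]
```

```bash
python3 -m inch '[{"rot":[0,0,0],"delta_pos":[-31,1,0],"jaw":1},{"rot":[0,0,0],"delta_pos":[-31,0,0],"jaw":1},{"rot":[0,0,0],"delta_pos":[0,0,10],"jaw":1},{"rot":[0,0,0],"delta_pos":[0,0,10],"jaw":1},{"rot":[0,0,0],"delta_pos":[0,0,6],"jaw":1},{"rot":[0,0,0],"delta_pos":[0,0,0],"jaw":1}]' 25; python3 - <<'E'
from h import *
go([-45,0,154],-6.85)
E
```

```text
clock: 21.3
position: [0.5423, -0.0154, 0.1567]
eef_rot: [0.0, 0.998, -0.058, -0.001]
force: [0.3, -0.5, -0.7]
gripper_width: 0.0884
t 21.3 cur [-47.    0.  156.7] yaw -6.69 zaxis [-0.002 -0.    -1.   ] F [ 0.4 -0.5 -0.7] w 88.4
rot deg tool [0.01 0.12 0.16]
delta tool now [2.  0.  2.6] after rot [2.  0.  2.7]
```

```bash
python3 -m inch '[{"rot":[0,0,0],"delta_pos":[2,0,3],"jaw":1},{"rot":[0,0,0],"delta_pos":[0,0,3],"jaw":1},{"rot":[0,0,0],"delta_pos":[0,0,2],"jaw":1}]' 25; python3 - <<'E'
from h import *
go([-45,0,137],-6.85)
E
python3 -m inch '[{"rot":[0,0,0],"delta_pos":[0,0,2],"jaw":1},{"rot":[0,0,0],"delta_pos":[0,0,2],"jaw":1}]' 25; python3 - <<'E'
from h import *
go([-45,0,137],-6.85)
E
```

```text
clock: 21.6
position: [0.5456, -0.0157, 0.151]
eef_rot: [-0.0, 0.998, -0.058, 0.001]
force: [-0.7, 0.2, 10.0]
gripper_width: 0.0882
t 21.6 cur [-4.38e+01  1.00e-01  1.51e+02] yaw -6.7 zaxis [ 0.003  0.    -1.   ] F [-0.7  0.2 10. ] w 88.2
rot deg tool [-0.02 -0.14  0.15]
delta tool now [-1.3  0.1 14. ] after rot [-1.2  0.1 14. ]
clock: 21.8
position: [0.5458, -0.0157, 0.1473]
eef_rot: [-0.0, 0.998, -0.058, 0.002]
force: [-0.7, -0.4, 5.9]
gripper_width: 0.0882
t 21.8 cur [-4.360e+01  1.000e-01  1.473e+02] yaw -6.7 zaxis [ 0.003  0.    -1.   ] F [-0.6 -0.5  5.9] w 88.2
rot deg tool [-0.03 -0.2   0.15]
delta tool now [-1.5  0.1 10.3] after rot [-1.4  0.1 10.3]
```

Snapping past the catches; continue to the bottom.

```bash
python3 -m inch '[{"rot":[0,0,0],"delta_pos":[-1,0,3],"jaw":1},{"rot":[0,0,0],"delta_pos":[0,0,3],"jaw":1},{"rot":[0,0,0],"delta_pos":[0,0,3],"jaw":1},{"rot":[0,0,0],"delta_pos":[0,0,2],"jaw":1},{"rot":[0,0,0],"delta_pos":[0,0,0],"jaw":1}]' 25; python3 - <<'E'
from h import *
go([-45,0,137],-6.85)
E
python3 -m inch '[{"rot":[0,0,0],"delta_pos":[0,0,2],"jaw":1},{"rot":[0,0,0],"delta_pos":[0,0,0],"jaw":1}]' 25; python3 - <<'E'
from h import *
go([-45,0,137],-6.85)
E
```

```text
clock: 22.3
position: [0.5459, -0.0158, 0.1371]
eef_rot: [-0.0, 0.998, -0.058, 0.003]
force: [0.1, 0.1, 15.2]
gripper_width: 0.088
t 22.3 cur [-4.340e+01  1.000e-01  1.371e+02] yaw -6.71 zaxis [ 0.006  0.001 -1.   ] F [ 0.1  0.1 15.2] w 88.0
rot deg tool [-0.03 -0.34  0.14]
delta tool now [-1.6  0.   0.1] after rot [-1.6  0.1  0.1]
clock: 22.5
position: [0.5478, -0.016, 0.137]
eef_rot: [-0.0, 0.998, -0.059, 0.005]
force: [-1.1, -0.7, 27.0]
gripper_width: 0.088
t 22.5 cur [-41.5   0.  137. ] yaw -6.72 zaxis [ 0.011  0.001 -1.   ] F [-1.  -0.8 27. ] w 88.0
rot deg tool [-0.05 -0.61  0.13]
delta tool now [-3.5  0.  -0.1] after rot [-3.5  0.  -0. ]
```

```bash
python3 -m inch '[{"rot":[0,0,0],"delta_pos":[0,0,-10],"jaw":1},{"rot":[0,0,0],"delta_pos":[0,0,-35],"jaw":1},{"rot":[0,0,0],"delta_pos":[0,0,-40],"jaw":-1},{"rot":[0,0,0],"delta_pos":[0,0,-20],"jaw":-1},{"rot":[0,0,0],"delta_pos":[0,0,0],"jaw":-1}]' 25; python3 - <<'E'
from h import *
go([-155,50,250],-6.85);pic('scene','s26.png');pic('top','t26.png')
a=cv2.imread('pics/s26.png')[110:260,165:335]; cv2.imwrite('pics/s26c.png',cv2.resize(a,None,fx=4,fy=4,interpolation=cv2.INTER_CUBIC))
for n,s in(('scene','L'),('top','L'),('scene','R'),('top','R')):
  for z in(101,118):
    print(n,s,z,np.round(proj(n,O+SR@np.array([-45,135*(1 if s=='L' else -1),z])/1000),1))
a=cv2.imread('pics/t26.png')[105:245,195:345]; cv2.imwrite('pics/t26c.png',cv2.resize(a,None,fx=4.2,fy=4.2,interpolation=cv2.INTER_CUBIC))
E
```

```text
clock: 23.0
position: [0.5449, -0.0155, 0.2408]
eef_rot: [-0.0, 0.998, -0.058, 0.003]
force: [0.1, 1.3, 0.5]
gripper_width: 0.0662
t 23.0 cur [-4.440e+01  2.000e-01  2.408e+02] yaw -6.71 zaxis [ 0.005  0.001 -1.   ] F [-0.   1.3  0.5] w 66.2
rot deg tool [-0.05 -0.31  0.14]
delta tool now [-110.4  -50.1   -9.8] after rot [-110.6  -49.8   -9.2]
scene L 101 [286.4 214.5]
scene L 118 [286.8 210.9]
top L 101 [211.2 186.7]
top L 118 [210.  185.5]
scene R 101 [230.3 158.6]
scene R 118 [230.2 154.9]
top R 101 [324.8 202.3]
top R 118 [326.  201.3]
```

View pics/s26c.png

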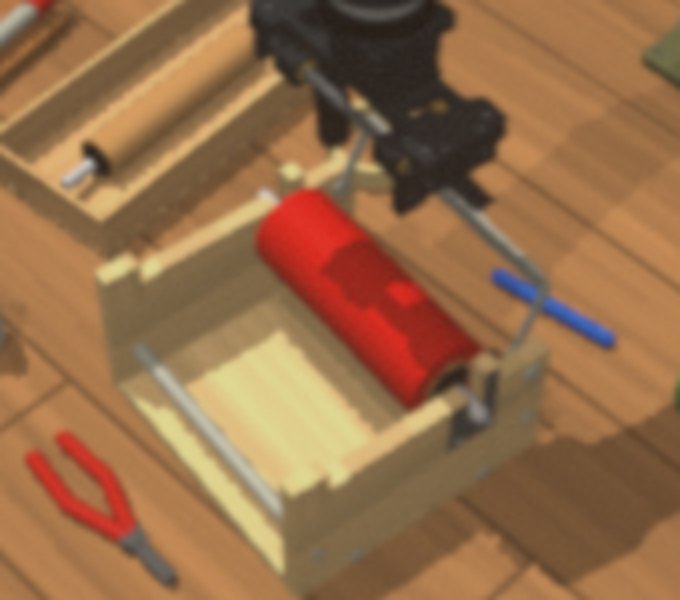

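View pics/t26c.png

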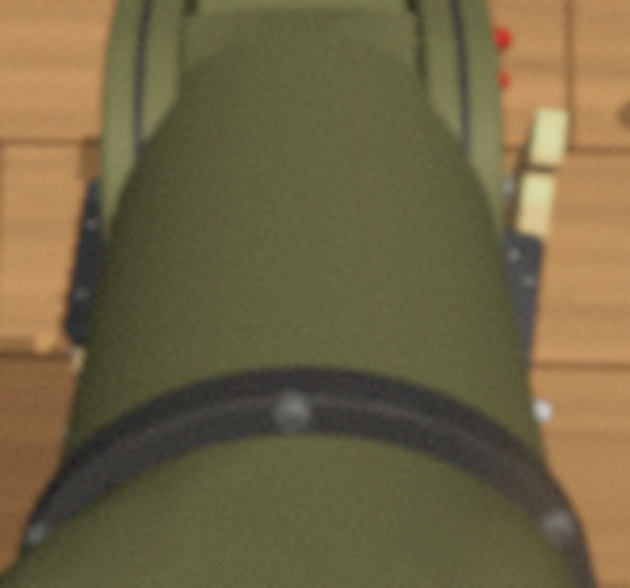

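```bash
python3 -m inch '[{"rot":[0,0,0],"delta_pos":[-40,-18,0],"jaw":-1},{"rot":[0,0,0],"delta_pos":[-40,-18,0],"jaw":-1},{"rot":[0,0,0],"delta_pos":[-40,-18,0],"jaw":-1},{"rot":[0,0,0],"delta_pos":[0,0,0],"jaw":-1}]' 25; python3 - <<'E'
from h import *
go([-165,55,160],-6.85);pic('wrist','w27.png');
E
```

```text
clock: 23.5
position: [0.4231, 0.0543, 0.2365]
eef_rot: [0.0, 0.998, -0.055, -0.005]
force: [0.4, -0.1, 0.5]
gripper_width: 0.0257
t 23.5 cur [-173.7   55.   236.5] yaw -6.34 zaxis [-0.011 -0.002 -1.   ] F [ 0.5 -0.1  0.5] w 25.7
rot deg tool [0.09 0.61 0.51]
delta tool now [ 9.5 -0.  76.4] after rot [ 8.7  0.  76.5]
```

View pics/w27.png

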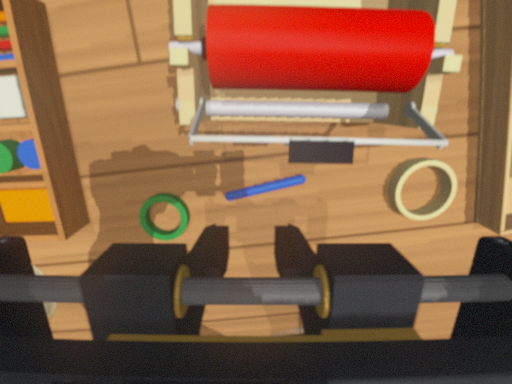

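```bash
python3 -m inch '[{"rot":[0,0.6,0.5],"delta_pos":[4,0,35],"jaw":-1},{"rot":[0,0,0],"delta_pos":[0,0,35],"jaw":-1},{"rot":[0,0,0],"delta_pos":[0,0,6],"jaw":-1},{"rot":[0,0,0],"delta_pos":[0,0,0],"jaw":-1}]' 25; python3 - <<'E'
from h import *
go([-140,55,160],-6.85)
E
```

```text
clock: 23.95
position: [0.4344, 0.051, 0.1611]
eef_rot: [0.001, 0.998, -0.063, 0.004]
force: [0.5, 0.5, -0.1]
gripper_width: 0.0003
t 23.95 cur [-162.    53.   161.1] yaw -7.25 zaxis [ 0.007 -0.001 -1.   ] F [ 0.5  0.6 -0.1] w 0.3
rot deg tool [ 0.08 -0.42 -0.4 ]
delta tool now [22.  -2.1  1.3] after rot [22.  -2.   1.1]
```

```bash
python3 -m inch '[{"rot":[0,0,0],"delta_pos":[10,0,0],"jaw":-1},{"rot":[0,0,0],"delta_pos":[8,0,0],"jaw":-1},{"rot":[0,0,0],"delta_pos":[7,0,0],"jaw":-1},{"rot":[0,0,0],"delta_pos":[7,0,0],"jaw":-1}]' 25; python3 - <<'E'
from h import *
go()
E
python3 -m inch '[{"rot":[0,0,0],"delta_pos":[7,0,0],"jaw":-1},{"rot":[0,0,0],"delta_pos":[7,0,0],"jaw":-1},{"rot":[0,0,0],"delta_pos":[7,0,0],"jaw":-1}]' 25; python3 - <<'E'
from h import *
go();pic('wrist','w28.png')
E
```

```text
clock: 24.35
position: [0.4666, 0.0476, 0.1633]
eef_rot: [0.0, 0.998, -0.063, 0.005]
force: [-4.2, 0.5, 4.1]
gripper_width: 0.0003
t 24.35 cur [-129.7   53.5  163.3] yaw -7.2 zaxis [ 0.01  0.   -1.  ] F [-4.2 -0.   4.1] w 0.3
clock: 24.65
position: [0.4886, 0.0449, 0.1632]
eef_rot: [0.0, 0.998, -0.063, 0.006]
force: [-1.7, -1.2, 4.7]
gripper_width: 0.0003
t 24.65 cur [-107.6   53.5  163.2] yaw -7.2 zaxis [ 0.012  0.    -1.   ] F [-1.5 -1.4  4.7] w 0.3
```

View pics/w28.png

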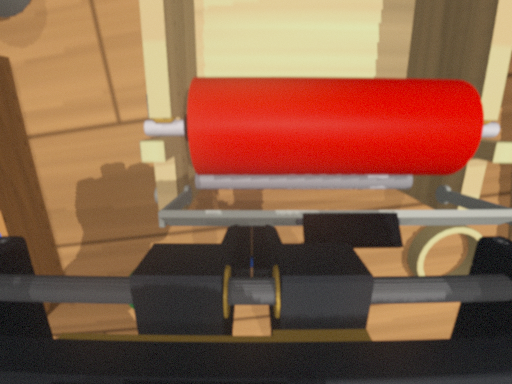

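```bash
python3 -m inch '[{"rot":[0,0,0],"delta_pos":[7,0,-1],"jaw":-1},{"rot":[0,0,0],"delta_pos":[7,0,-1],"jaw":-1},{"rot":[0,0,0],"delta_pos":[7,0,-1],"jaw":-1}]' 25; python3 - <<'E'
from h import *
go();pic('wrist','w29.png')
E
```

```text
clock: 25.0
position: [0.5091, 0.0423, 0.166]
eef_rot: [0.0, 0.998, -0.063, 0.005]
force: [-0.4, -0.2, 0.3]
gripper_width: 0.0006
t 25.0 cur [-86.9  53.4 166. ] yaw -7.19 zaxis [ 0.011  0.    -1.   ] F [-0.4 -0.2  0.3] w 0.6
```

View pics/w29.png

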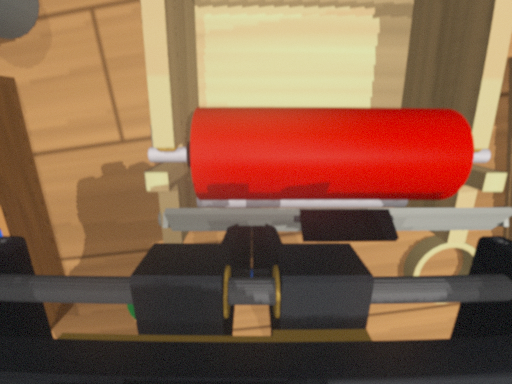

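```bash
python3 -m inch '[{"rot":[0,0,0],"delta_pos":[5,0,-1],"jaw":-1},{"rot":[0,0,0],"delta_pos":[0,0,0],"jaw":-1},{"rot":[0,0,0],"delta_pos":[0,0,0],"jaw":-1},{"rot":[0,0,0],"delta_pos":[0,0,0],"jaw":-1}]' 25; python3 - <<'E'
from h import *
go();pic('wrist','w30.png')
E
```

```text
clock: 25.45
position: [0.5128, 0.0418, 0.1671]
eef_rot: [0.0, 0.998, -0.063, 0.005]
force: [-0.7, -0.6, 0.3]
gripper_width: 0.0004
t 25.45 cur [-83.2  53.3 167.1] yaw -7.19 zaxis [ 0.01  0.   -1.  ] F [-0.6 -0.6  0.3] w 0.4
```

View pics/w30.png

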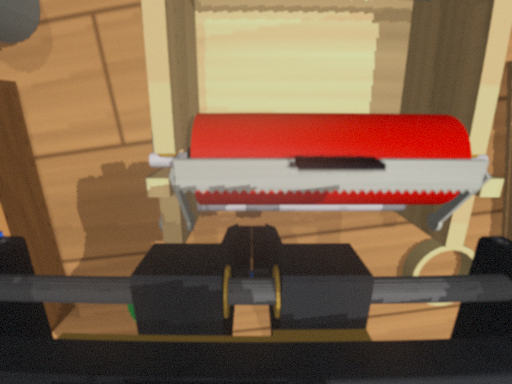

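Bar has fallen onto (or nearly onto) the roll. Retreat straight up and forward, then verify.

```bash
python3 -m inch '[{"rot":[0,0,0],"delta_pos":[-10,0,-30],"jaw":-1},{"rot":[0,0,0],"delta_pos":[0,0,-40],"jaw":-1},{"rot":[0,0,0],"delta_pos":[-20,-45,-20],"jaw":-1},{"rot":[0,0,0],"delta_pos":[-20,-45,0],"jaw":-1},{"rot":[0,0,0],"delta_pos":[-20,-45,0],"jaw":-1},{"rot":[0,0,0],"delta_pos":[0,-45,0],"jaw":-1},{"rot":[0,0,0],"delta_pos":[0,-45,0],"jaw":-1},{"rot":[0,0,0],"delta_pos":[0,0,0],"jaw":-1}]' 25; python3 - <<'E'
from h import *
go();pic('scene','s31.png');pic('top','t31.png')
a=cv2.imread('pics/s31.png')[110:260,165:335]; cv2.imwrite('pics/s31c.png',cv2.resize(a,None,fx=4,fy=4,interpolation=cv2.INTER_CUBIC))
a=cv2.imread('pics/t31.png')[105:245,195:345]; cv2.imwrite('pics/t31c.png',cv2.resize(a,None,fx=4.2,fy=4.2,interpolation=cv2.INTER_CUBIC))
E
```

```text
clock: 26.3
position: [0.4707, 0.2794, 0.2551]
eef_rot: [-0.003, 0.998, -0.057, 0.005]
force: [-1.0, 0.1, 0.5]
gripper_width: 0.0006
t 26.3 cur [-153.3  284.2  255.1] yaw -6.59 zaxis [ 0.011  0.006 -1.   ] F [-1.  -0.1  0.5] w 0.6
```

View pics/s31c.png

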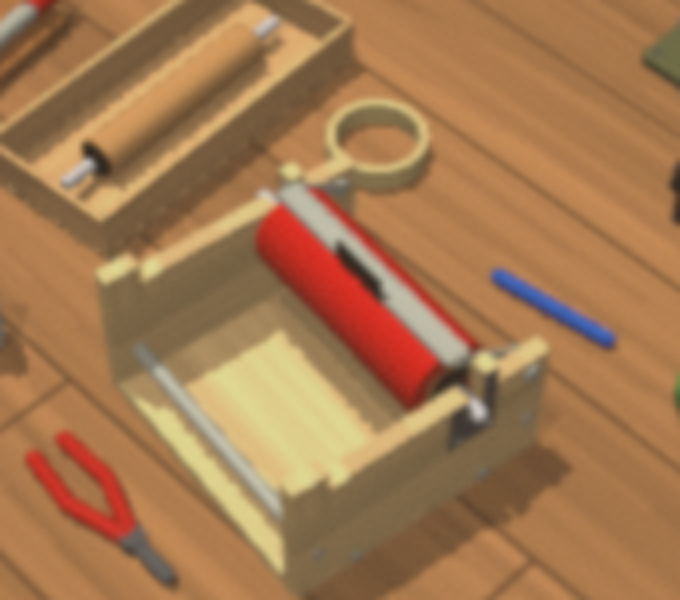

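View pics/t31c.png

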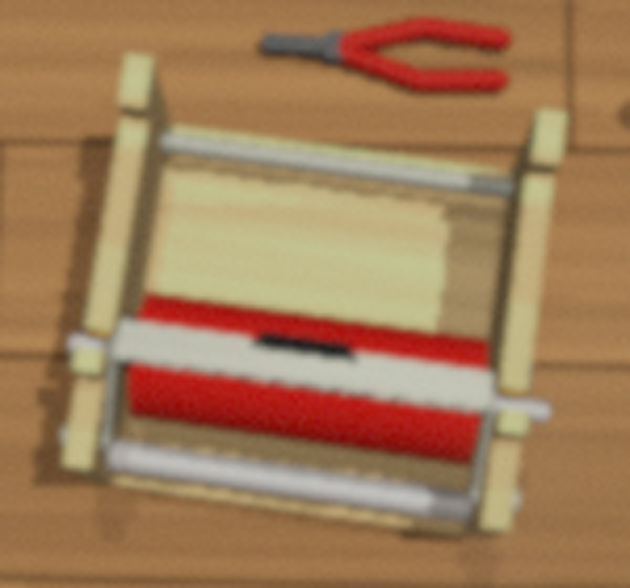

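View pics/t31.png

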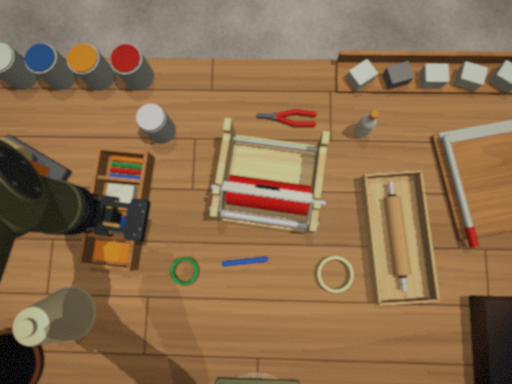

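```bash
python3 -m inch '[{"rot":[0,0,0],"delta_pos":[0,0,0],"jaw":-1},{"rot":[0,0,0],"delta_pos":[0,0,0],"jaw":-1},{"rot":[0,0,0],"delta_pos":[0,0,0],"jaw":-1},{"rot":[0,0,0],"delta_pos":[0,0,0],"jaw":-1},{"rot":[0,0,0],"delta_pos":[0,0,0],"jaw":-1}]'; python3 - <<'E'
from h import *
a=cv2.imread('pics/t31.png').astype(int); b=pic('top','t32.png')[:,:,::-1].astype(int)
print('stand diff',np.abs(a-b)[105:245,195:440].max()); print(arm.job_done())
E
```

```text
clock: 26.9
position: [0.4719, 0.2707, 0.2553]
eef_rot: [0.0, 0.998, -0.063, 0.005]
force: [0.7, 0.3, 0.2]
gripper_width: 0.0006
stand diff 23
the job is handed in; nothing more can be done
None
```

The job is done and handed in at about 27 s. The hand-in reported no verdict, so the results below come from my own checks.

- **Tear bar opened:** I swung it open by hooking its tab with a closed finger.
- **Core to the tray:** The first grip could only reach the upper part of the core and was slipping. I set the core down on the rails, gripped it again properly and laid it in the empty tray. There it lies flat within about 3 mm of the middle.
- **Reserve roll seated:** I pushed the red roll along the rails with the open fingers until its axle dropped onto the catches. I then pressed it down until the fingertips stopped at 137 mm under 27 N, which matches an axle centre of 101 mm. Afterwards both axle ends lay within about 2 pixels of where the seated core's ends had been.
- **Tear bar closed:** I pushed it back over and it fell onto the roll. In the last pictures the strip lies level on the roll with the tab upright, as expected near joint 0.47, though I could not read the joint directly.
- **Bench and robot:** The last overhead picture shows the tin, glue, tapes, pliers and marker where they were. The stand and tray showed nothing beyond picture noise over the final half second, and the gripper is clear of everything at 255 mm height.

No check failed. The weakest one was the left axle end in the oblique picture, which was off by 1 to 2 pixels. The press height and the overhead view both agreed that it was seated.

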